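Hold a spot press down on a paint sample

TASK

Swing the hinged arm of the little spot press round, with its plunger still up, until the rubber pad stands over the middle of the round paint sample in the cup. Then press the plunger's knob down 15 mm, which is when the dark ring on its stem reaches the top of the guide sleeve, without driving it down to its stop, and keep it at that depth for three seconds. Finish while still holding it pressed; leave the sample in its cup and the jar, the round weight and the loupe where they stand.

Things in the scene. Friction and masses are not known exactly. Their poses are not given: they have to be found in the camera images.
- hinge (a point): point on the vertical axis of the press's hinge, 83 mm above the table, at the arm's mid-height. The press stands fixed on a round dark base (90 mm) with a 20 mm post, whose top is 102 mm above the table. The arm is a level aluminium bar, 20 mm wide, its top 91 mm above the table, from the hinge to the guide sleeve 150 mm from the axis
- swing_arm (a joint): hinge angle of the arm, rad, about the vertical axis, positive anticlockwise seen from above; range -1.35 to 1.35. It has light friction (0.12 N m, about 0.8 N at the knob) and stays where it is left. Zero is a fixed direction of the stand that differs from start to start: take the arm's direction from hinge to knob_top
- knob_top (a point): centre of the top face of the plunger's black round knob, 30 mm across and 25 mm high with upright sides to grip; 172 mm above the table when up, 150 mm from the hinge axis. It does not turn on the arm. A bright 12 mm stem runs from it down into the sleeve; a dark ring on the stem is 14 to 16 mm above the sleeve's top when the plunger is up
- sleeve_top (a point): centre of the top rim of the guide sleeve at the arm's end, 121 mm above the table, 26 mm under the knob's underside when the plunger is up. The sleeve is 20 mm across and stands 30 mm proud of the arm bar (27 mm above the 30 mm boss at its root)
- plunger (a joint): how far the plunger is pressed, m: 0 up, 0.026 at its lower stop; wanted 0.015. A spring drives it up: about 1.6 N to start, plus 0.2 N per mm; from about 8 mm on the pad bears on the sample and adds 0.7 N at once and 0.7 N per mm: about 10 N at 15 mm. It springs up when let go
- pad_face (a point): centre of the underside of the rubber pad (18 mm disc) straight under the knob, 36 mm above the table when the plunger is up. The pad moves down with the plunger and telescopes into the stem against its own spring once it bears on something
- sample_top (a point): centre of the upper face of the paint sample: a loose wooden disc with a white ground, 40 mm across and 10 mm thick, lying in the cup; its top is 28 mm above the table, 8 mm under the raised pad when that is over it. It lies 150 mm (give or take 2) from the hinge axis, so the swing brings the pad over it
- cup (a point): centre of the inner floor of the round dark metal cup (52 mm across, inside 44 mm, rim 24 mm above the table) at the end of the press's fixed lower foot; 18 mm above the table, exactly 150 mm from the hinge axis
- jar_blue: small glass jar with white lid, 37 mm across, 47 mm high, bystander standing behind the post; origin at the centre of its underside
- weight_0: brown round weight, 41 mm across, 32 mm high, bystander to one side of the post; origin at the centre of its underside
- loupe: black loupe, 37 mm across, 38 mm high, bystander at the other side of the post; origin at the centre of its underside
Things that resemble listed ones, but are neither listed nor needed, are in the scene too. There is more than one size of the part that bears sample_top; the job needs the middle-sized.

How it is judged:
By the outcome, as a careful person would: the job done as asked, in the order asked, and still so for the second after the job is handed in, while the arm keeps its last pose, push and grip.
It also fails if it takes over 48 s, if anything falls off the work surface, if the arm or the gripper's body presses on something with over 40 N, if the wrist force passes 120 N, or if a joint passes its speed limit or range.

ROBOT

A 6-joint arm with a two-finger parallel gripper is mounted at the origin on a cart in front of the work surface, level with it; the furniture and walls round the work are solid. World frame = base frame: x ahead of the robot, y to its left, z up, the work surface at z = 0. Lengths are in mm, angles in rad, forces in N, time in s.
With the tool pointing down it reaches from about 275 to 1000 mm from the base axis. Payload 8.4 kg.
Tool frame: the origin (TCP) lies at the very end of the fingers, on their centre line; the grasp point (between the pads) lies 19 mm behind it; z points along the fingers, y is the direction in which the jaws open and shut (so a half turn about z gives the same grasp; the last joint's range is limited). The gripper opens to 85 mm and grips with 20 to 120 N. Pads are 22 mm wide; open, the fingers measure 114 mm over their backs; the gripper's body (76 mm by 85 mm) begins 54 mm behind the grasp point. The pads swing forward as they close: fully open they stand 13 mm farther back than shut.
Start: joints at [-1.194, 0.353, 1.633, -0, 1.155, -0.002], TCP at [231.127, -580.696, 194.981] pointing down, gripper open.
Joint ranges: [-2.63, 2.63], [-0.92, 2.1], [0.06, 2.66], [-1.3, 4.44], [0, 2.69], [-3.02, 3.02]. Speed limits (rad/s): [2.22, 2.22, 2.79, 3.14, 3.14, 3.14].

INTERFACE

Orientations are given as [roll, pitch, yaw] about the fixed x, y, z axes, in that order (R = Rz(yaw) Ry(pitch) Rx(roll)).
In Python, from rig import sense, grab_frame, sign_off, masks_of gives the robot as it stands. The module is installed in compiled form; this text tells all that it offers.
- The arm moves only by the shell command python3 -m inch 'ROWS' [FORCE]. ROWS is JSON, a list of rows, each an object of numbers: "gripper": the finger opening in m, from 0 to 0.0854; "tx", "ty", "tz": the shift along the tool's x, y, z in m; "spin": the turn about the tool's z in degrees. In form: [{"gripper": .., "tx": .., "ty": .., "tz": .., "spin": ..}, ...]. A call has exactly 8 rows; each row shifts and turns the commanded pose from where the row before left it, along the tool's axes as they then stand; what a row does not reach is not made up. A row lasts 1/10 s, in which the tool goes at most 50 mm and 8.59 degrees, less where a joint would pass 70% of its speed; a pose out of reach is approached as far as the arm can. A call is refused whole if a number of a shift passes 0.05 or a number of a turn 8.59, either way. A call with a gripper value outside its range is refused whole. The fingers move at their own pace and stop on an object; FORCE is the grip in N (left out, the last holds). Time passes only in rows, so rows that do not move let the fingers close, or fill a call up. It gives the time, the measured TCP pose, the force and the opening at its end, in the units of the state.
- sense(): the state, without advancing time (a new reading comes with each control period).
- grab_frame(name): name is "scene" or "top" or "wrist"; returns a dict with "pixels" (384x512x3 uint8, red, green, blue), "K" (3x3 intrinsics, pixels), "k1" (the pictures are not rectified: a ray, as slopes to the right and down, at radius r is drawn at 1 + k1 r^2 times it, then the intrinsics apply), "extrinsics" (4x4, takes a point from camera to world coordinates). Camera axes: x right, y down, z forward; pixel columns grow to the right and rows downward; lengths in mm; the calibration is good to about 2 mm. A picture is of the moment at which its call begins. There is no depth.
- sign_off(): hands the job in, once; it reports no verdict.
Trained networks look in the newest picture that a camera, given by its name, has taken for a name from the list of things; names that differ only in an ending like _2 or _b are one class to them, and where a whole thing is asked for, a point or a joint stands for the part that bears it (a point fixed in the world has none). Each returns a list of dicts, best first, with "conf" (0 to 1); they miss things now and then, are a little off and sometimes report something else, mostly with a low value. They report only what shows in the picture. A call takes as long as a camera call. They do not tell look-alikes from the thing itself.
- masks_of(camera, target): "pixels" (384x512 bool, what is visible of it) and "centre" ([row, column] in pixels, amid what is visible of it).
The state is a dict: "clock": time; "qpos": joint angles; "qvel": joint speeds; "joint_efforts": joint torques, N m; "eef_pos": TCP position; "tcp_rot": TCP orientation; "contact_force": force on the tool from outside, world axes, zero at the start; "wrist_torque": the same for the moment, N m; "opening": opening from 0.0 (shut) to 1.0 (fully open).
Only numpy, scipy, OpenCV 4.12 (cv2) and the standard library are available. Lean on these libraries where they do the work, as an engineer would, in place of code of your own. Each camera call takes 0.05 s, during which the arm holds its last target.

## Working session

There is one attempt and no reset: what is moved stays moved. The work goes in short steps, Python scripts to look and compute and a shell command to move; the robot and the scene stay as the last step left them, time stands still between calls to the robot, and variables do not carry over. Pictures are saved under pics/ and viewed, and the job is handed in when it is done.

```bash
mkdir -p pics; ls
python3 - <<'E'
from rig import *
import cv2
s=sense(); print(s)
for n in("scene","top","wrist"):
    f=grab_frame(n); cv2.imwrite(f"pics/{n}0.png",f["pixels"][:,:,::-1]); print(n,f["K"],f["k1"],f["extrinsics"])
    for t in("knob_top","sleeve_top","sample_top","cup","jar_blue","weight_0","loupe","swing_arm"):
        try:print(t,[(round(d["conf"],2),[round(float(c)) for c in d["centre"]],int(d["pixels"].sum())) for d in masks_of(n,t)])
        except Exception as e:print(t,e)
E
```

```text
pics
{'clock': 0.0, 'qpos': array([-1.19440812e+00,  3.53644460e-01,  1.63413488e+00, -2.77621598e-05,
        1.15520135e+00, -2.41865780e-03]), 'qvel': array([ 0.0007511 ,  0.00205374, -0.00033799, -0.00029338,  0.00126887,
       -0.00210063]), 'joint_efforts': array([-6.70223690e-04, -6.05234528e+01, -3.42072880e+01, -2.69420752e-05,
        9.18581849e-03,  5.87836809e-06]), 'eef_pos': array([ 230.91903176, -580.20909314,  194.2637032 ]), 'tcp_rot': array([-3.14020456e+00,  2.20261044e-05,  3.78818106e-01]), 'contact_force': array([ 0.84638073, -0.9103599 ,  0.23469297]), 'wrist_torque': array([ 0.02199248, -0.04192628, -0.03894658]), 'opening': 0.9984592779208985}
scene [[432.63586718   0.         257.39077734]
 [  0.         432.63586718 190.45212425]
 [  0.           0.           1.        ]] -0.1064170296092223 [[-7.57972416e-01 -3.90460452e-01  5.22511677e-01  1.62590987e+02]
 [-6.51915163e-01  4.26436408e-01 -6.27023612e-01  5.95173843e+02]
 [ 2.20099204e-02 -8.15899887e-01 -5.77774124e-01  6.12518212e+02]
 [ 0.00000000e+00  0.00000000e+00  0.00000000e+00  1.00000000e+00]]
[... 925 characters left out ...]
 [188, 219], 1487)]
jar_blue [(0.83, [127, 251], 315), (0.55, [186, 220], 1160)]
weight_0 [(0.76, [142, 194], 341)]
loupe [(0.69, [161, 308], 276)]
swing_arm [(0.88, [197, 272], 1223)]
wrist [[291.72989249   0.         255.12923127]
 [  0.         291.72989249 193.36009833]
 [  0.           0.           1.        ]] -0.02370911120101689 [[ 3.69721651e-01 -8.89497243e-01 -2.68515465e-01  2.98625722e+02]
 [-9.29142555e-01 -3.53909806e-01 -1.06967109e-01 -5.51979072e+02]
 [ 1.16692721e-04  2.89037201e-01 -9.57317859e-01  3.73487189e+02]
 [ 0.00000000e+00  0.00000000e+00  0.00000000e+00  1.00000000e+00]]
knob_top []
sleeve_top []
sample_top []
cup []
jar_blue []
weight_0 []
loupe []
swing_arm []
```

View pics/scene0.png

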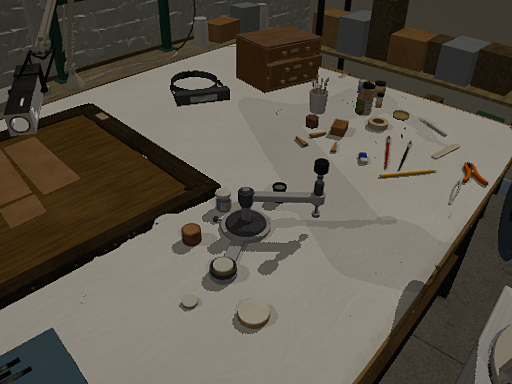

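View pics/top0.png

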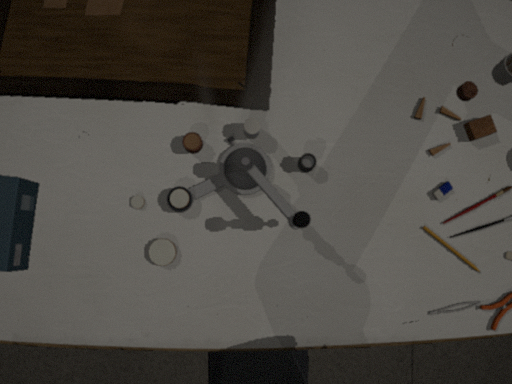

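The scene and top pictures show three round discs: the middle one sits in the cup (scene (222,266), top (180,198)), a small one is loose (scene (189,301), top (137,201)), and a large one is loose (scene (253,313), top (162,252)). The wanted one is in the cup. The press arm points to lower right, with the knob at top (302,219) and scene (321,167).

```bash
cat > h.py <<'E'
import numpy as np, cv2
from rig import *
def dist(f): return np.array([f["k1"],0,0,0,0.])
def ray(f,u,v):
    p=cv2.undistortPoints(np.array([[[u,v]]],float),f["K"],dist(f))[0,0]
    E=f["extrinsics"]; return E[:3,3],E[:3,:3]@np.array([p[0],p[1],1])
def onz(f,u,v,z):
    o,d=ray(f,u,v); return o+d*(z-o[2])/d[2]
def proj(f,P):
    P=np.atleast_2d(np.array(P,float)); E=np.linalg.inv(f["extrinsics"])
    c=P@E[:3,:3].T+E[:3,3]
    return cv2.projectPoints(c,np.zeros(3),np.zeros(3),f["K"],dist(f))[0][:,0]
def crop(f,u,v,h,name,z=4,g=1.8,pts=()):
    im=f["pixels"][:,:,::-1].copy(); u=int(u);v=int(v)
    y0=max(0,v-h);x0=max(0,u-h); c=im[y0:v+h,x0:u+h]
    c=np.clip((c/255.)**(1/g)*255,0,255).astype(np.uint8)
    c=cv2.resize(c,None,fx=z,fy=z,interpolation=cv2.INTER_CUBIC)
    for (a,b) in pts: cv2.circle(c,(int((a-x0+.5)*z),int((b-y0+.5)*z)),2,(0,0,255),-1)
    cv2.imwrite("pics/"+name,c); print(name,"origin",x0,y0)
E
python3 - <<'E'
from h import *
f=grab_frame("top"); crop(f,240,190,75,"top_c.png",5)
g=grab_frame("scene"); crop(g,255,220,80,"scene_c.png",5)
for n,F in(("top",f),("scene",g)):
  for t,z in(("knob_top",172),("sample_top",28),("cup",24)):
    for m in masks_of(n,t):
        r,c=m["centre"]; ys,xs=np.nonzero(m["pixels"]); (x,y),rad=cv2.minEnclosingCircle(np.c_[xs,ys].astype(np.float32))
        print(n,t,round(m["conf"],2),onz(F,c,r,z).round(1),onz(F,x,y,z).round(1),round(x),round(y),round(rad,1))
E
```

```text
top_c.png origin 165 115
scene_c.png origin 175 140
top knob_top 0.49 [529.8 -49.9 172. ] [534.1 -45.7 172. ] 301 219 8.5
top sample_top 0.97 [474.2 220.9  28. ] [477.2 218.4  28. ] 162 252 14.8
top sample_top 0.67 [588.4 187.6  28. ] [584.9 183.7  28. ] 179 198 9.5
top sample_top 0.46 [575.5 273.8  28. ] [579.  270.8  28. ] 137 202 6.3
top cup 0.94 [606.5 102.8  24. ] [622.9 106.6  24. ] 217 180 55.8
scene knob_top 0.85 [516.2 -14.3 172. ] [484.7  34.9 172. ] 320 188 28.9
scene sample_top 0.72 [464. 234.  28.] [463.1 237.3  28. ] 253 314 16.2
scene sample_top 0.46 [557.3 293.9  28. ] [561.2 291.5  28. ] 189 302 7.6
scene cup 0.94 [604.7 127.6  24. ] [595.7 129.4  24. ] 238 247 42.3
```

View pics/top_c.png

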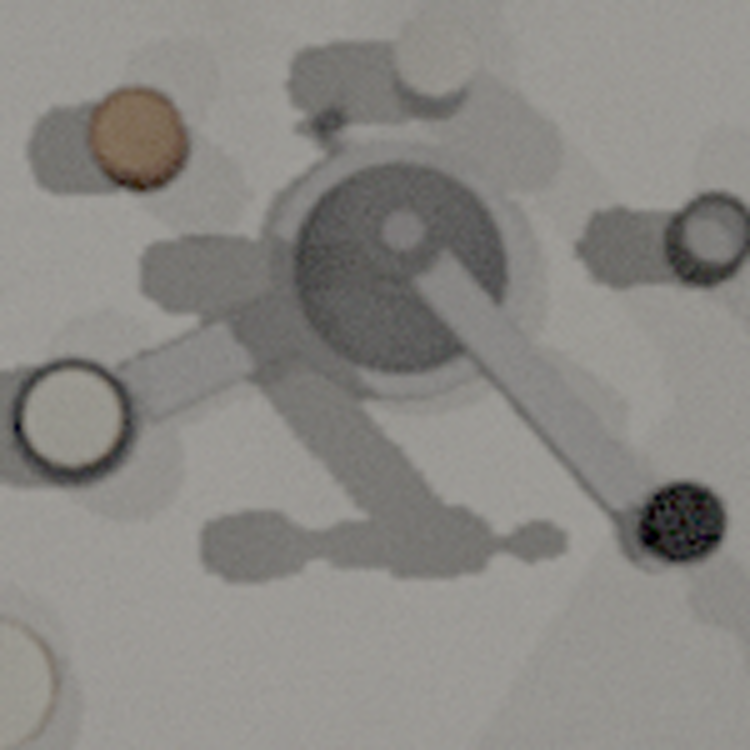

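View pics/scene_c.png

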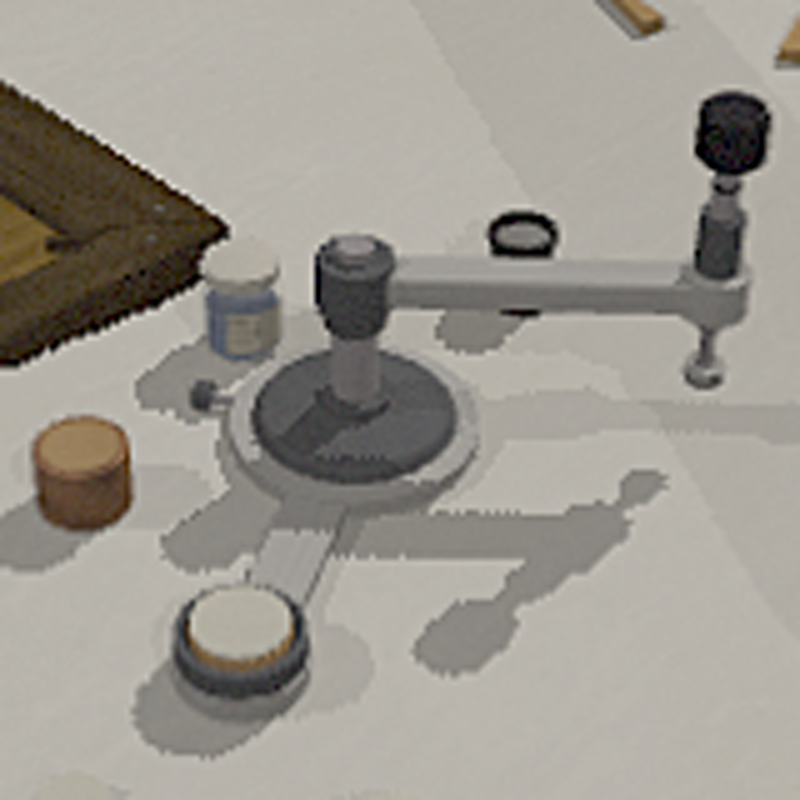

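Run:
```python
from h import *
f=grab_frame("top");g=grab_frame("scene")
P={"top":{"post":(404,230,102),"knob":(682,522,172),"sample":(73,419,28),"base":(402,268,10)},"scene":{"post":(355,246,102),"knob":(734,116,172),"sample":(243,622,28)}}
R={}
for n,F,o in(("top",f,(165,115)),("scene",g,(175,140))):
  for k,(a,b,z) in P[n].items():
    R[n,k]=onz(F,o[0]+a/5-.4,o[1]+b/5-.4,z); print(n,k,R[n,k].round(1))
  h=R[n,"post"]
  for k in("knob","sample"):
    d=R[n,k]-h; print(n,k,np.hypot(d[0],d[1]).round(1),np.degrees(np.arctan2(d[1],d[0])).round(2))
```

```text
top post [649.1  49.3 102. ]
top knob [534.5 -44.8 172. ]
top sample [584.9 184.1  28. ]
top base [649.   49.2  10. ]
top knob 148.3 -140.6
top sample 149.3 115.49
scene post [646.  53. 102.]
scene knob [529.6 -38.4 172. ]
scene sample [582.2 186.5  28. ]
scene knob 148.0 -141.84
scene sample 147.9 115.52
```

```bash
python3 -m inch '[{"gripper":0.0854,"tx":0.0298,"ty":-0.0243,"tz":-0.005,"spin":0},{"gripper":0.0854,"tx":0.0298,"ty":-0.0243,"tz":-0.005,"spin":0},{"gripper":0.0854,"tx":0.0298,"ty":-0.0243,"tz":-0.005,"spin":0},{"gripper":0.0854,"tx":0.0298,"ty":-0.0243,"tz":-0.005,"spin":0},{"gripper":0.0854,"tx":0.0298,"ty":-0.0243,"tz":-0.005,"spin":0},{"gripper":0.0854,"tx":0.0298,"ty":-0.0243,"tz":-0.005,"spin":0},{"gripper":0.0854,"tx":0.0298,"ty":-0.0243,"tz":-0.005,"spin":0},{"gripper":0.0854,"tx":0.0298,"ty":-0.0243,"tz":-0.005,"spin":0}]'
```

```text
clock: 2.65
eef_pos: [381.3, -310.6, 235.4]
tcp_rot: [3.141, -0.0, 0.379]
contact_force: [-0.3, 0.5, 0.5]
opening: 0.998
```

```bash
python3 -m inch '[{"gripper":0.0854,"tx":0.0298,"ty":-0.0243,"tz":0,"spin":0},{"gripper":0.0854,"tx":0.0298,"ty":-0.0243,"tz":0,"spin":0},{"gripper":0.0854,"tx":0.0298,"ty":-0.0243,"tz":0,"spin":0},{"gripper":0.0854,"tx":0.0298,"ty":-0.0243,"tz":0,"spin":0},{"gripper":0.0854,"tx":0.0298,"ty":-0.0243,"tz":0,"spin":0},{"gripper":0.0854,"tx":0.0298,"ty":-0.0243,"tz":0,"spin":0},{"gripper":0.0854,"tx":0.0298,"ty":-0.0243,"tz":0,"spin":0},{"gripper":0.0854,"tx":0.0298,"ty":-0.0243,"tz":0,"spin":0}]'
python3 - <<'E'
from h import *
print(sense()["eef_pos"],sense()["qpos"])
w=grab_frame("wrist"); cv2.imwrite("pics/w1.png",np.clip((w["pixels"][:,:,::-1]/255.)**.6*255,0,255).astype(np.uint8))
print(proj(w,[[532,-41,172],[648,51,102],[583,186,28]]).round(1))
for t in("knob_top",): print([(m["conf"],m["centre"]) for m in masks_of("wrist",t)])
E
```

```text
clock: 3.45
eef_pos: [531.0, -41.6, 235.2]
tcp_rot: [3.141, -0.0, 0.379]
contact_force: [0.5, 0.5, 0.4]
opening: 1.0
[530.99225357 -41.5975685  235.20303007] [-8.09426744e-02  1.70142549e-01  1.78528107e+00 -8.07393154e-05
  1.18566993e+00  1.11094164e+00]
[[256.9 192.5]
 [212.4  30.4]
 [ 99.2  55.9]]
[(0.76, [189.6, 261.6])]
```

View pics/w1.png

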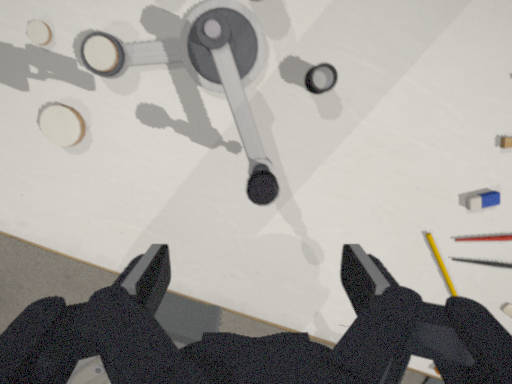

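The wrist picture shows the knob at (263,188), the post top at (212,29), the sample in the cup at (101,52), and the loose discs at (40,32) and (62,125). I'll locate all of them from this view.

```bash
python3 - <<'E'
from h import *
w=grab_frame("wrist")
crop(w,263,185,30,"w1k.png",10); crop(w,212,40,40,"w1h.png",8); crop(w,101,52,35,"w1s.png",9)
E
python3 - <<'E'
import cv2,numpy as np
a=[cv2.resize(cv2.imread("pics/"+n),(390,390)) for n in("w1k.png","w1h.png")]
cv2.imwrite("pics/m1.png",np.hstack(a))
E
```

```text
w1k.png origin 233 155
w1h.png origin 172 0
w1s.png origin 66 17
```

View pics/m1.png

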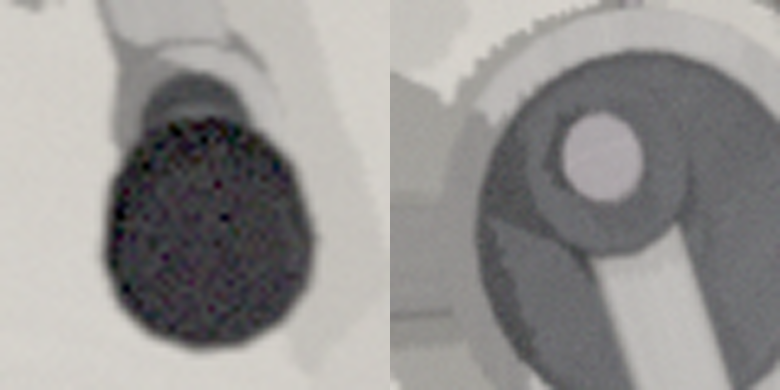

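View pics/w1s.png

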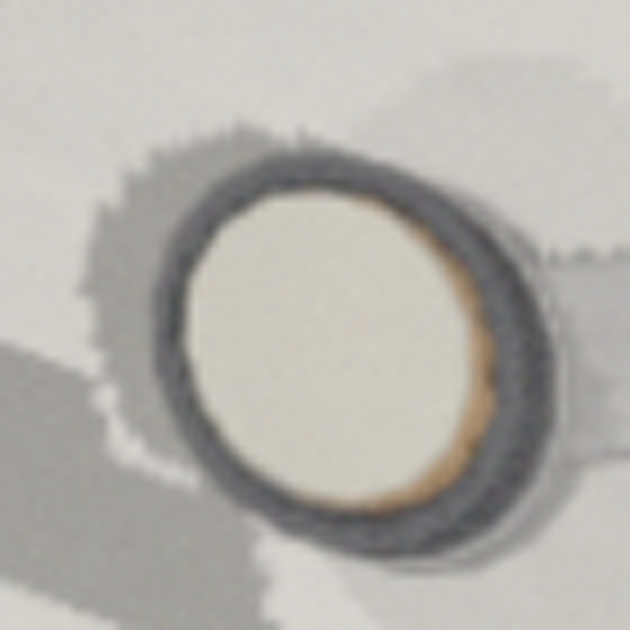

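```bash
cat >> h.py <<'E'
def cyl_mask(f,x,y,r,z0,z1,s=4):
    t=np.linspace(0,2*np.pi,48,endpoint=False)
    P=[[x+r*np.cos(a),y+r*np.sin(a),z] for z in(z0,z1) for a in t]
    p=proj(f,P); h=cv2.convexHull(((p+.5)*s-.5).astype(np.float32))
    m=np.zeros((384*s,512*s),np.uint8); cv2.fillConvexPoly(m,h.round().astype(np.int32),1)
    return cv2.resize(m.astype(np.float32),(512,384),interpolation=cv2.INTER_AREA)
def fit(f,obs,x0,y0,r,z0,z1,roi):
    from scipy.optimize import minimize
    a,b,c,d=roi
    o=obs.astype(np.float32)[b:d,a:c]
    cost=lambda q:np.abs(cyl_mask(f,q[0],q[1],r,z0,z1)[b:d,a:c]-o).sum()
    m=minimize(cost,[x0,y0],method="Nelder-Mead",options=dict(initial_simplex=[[x0,y0],[x0+6,y0],[x0,y0+6]],xatol=.1,fatol=.1))
    return m.x,m.fun,o.sum()
E
python3 - <<'E'
from h import *
w=grab_frame("wrist");t=grab_frame("top");g=grab_frame("scene")
def gray(f): return f["pixels"].mean(2)
for n,f,roi in(("wrist",w,(240,160,290,215)),("top",t,(285,205,320,235)),("scene",g,(300,150,345,180))):
    G=gray(f); a,b,c,d=roi
    obs=cv2.GaussianBlur(G.astype(np.float32),(3,3),0)<30
    print(n,np.percentile(G[b:d,a:c],[5,20,50]).round(),fit(f,obs,532,-41,15,147,172,roi))
# sample: bright ellipse
for n,f,roi in(("wrist",w,(85,35,122,75)),("top",t,(168,188,192,212)),("scene",g,(208,252,240,275))):
    G=gray(f);a,b,c,d=roi
    print(n,"sample pix",np.percentile(G[b:d,a:c],[5,30,50,80,95]).round())
E
```

```text
wrist [ 12.  19. 150.] (array([537.58788431, -44.65818745]), np.float64(253.375), np.float32(849.0))
top [16. 42. 66.] (array([546.17447472, -14.4448204 ]), np.float64(78.6875), np.float32(168.0))
scene [  3.  83. 138.] (array([529.51947021, -40.01251221]), np.float64(87.875), np.float32(189.0))
wrist sample pix [ 42.  81. 158. 163. 165.]
top sample pix [ 23.  49.  83. 103. 106.]
scene sample pix [ 22.  80. 114. 130. 141.]
```

Run:
```python
from h import *
w=grab_frame("wrist");t=grab_frame("top");g=grab_frame("scene")
T=cv2.imread("pics/top0.png").mean(2);S=cv2.imread("pics/scene0.png").mean(2);W=w["pixels"].mean(2)
for n,f,G,roi,th in(("wrist",w,W,(240,170,290,215),45),("wrist",w,W,(240,170,290,215),60),("top",t,T,(285,205,320,235),28),("scene",g,S,(300,150,345,175),45)):
    obs=cv2.GaussianBlur(G.astype(np.float32),(3,3),0)<th
    for r in (14,15):print("knob",n,r,fit(f,obs,532,-41,r,147,172,roi))
for n,f,G,roi,th in(("wrist",w,W,(85,37,120,74),120),("top",t,T,(170,189,190,209),75),("scene",g,S,(211,252,237,275),100)):
    obs=(cv2.GaussianBlur(G.astype(np.float32),(3,3),0)>th)
    nb,l,st,ce=cv2.connectedComponentsWithStats(obs[roi[1]:roi[3],roi[0]:roi[2]].astype(np.uint8))
    h=l[(roi[3]-roi[1])//2,(roi[2]-roi[0])//2]; o=np.zeros_like(obs); o[roi[1]:roi[3],roi[0]:roi[2]]=l==h
    print("sample",n,fit(f,o,583,186,20,27.9,28,roi))
    print("samp col",np.round(G[int(ce[h][1]+roi[1]),roi[0]:roi[2]]).astype(int))
# hinge post top in wrist
p=onz(w,172+ (603-390)/4.875-.4, 157/4.875-.4,102); print("post wrist",p)
print(proj(w,[[648,51,102],[648,51,172]]))
```

```text
knob wrist 14 (array([536.06225468, -44.93782135]), np.float64(72.125), np.float32(858.0))
knob wrist 15 (array([536.94894171, -44.18095326]), np.float64(145.875), np.float32(858.0))
knob wrist 14 (array([535.80958317, -45.28770296]), np.float64(49.875), np.float32(890.0))
knob wrist 15 (array([536.89675099, -44.68391168]), np.float64(120.8125), np.float32(890.0))
knob top 14 (array([534.66760278, -45.22005033]), np.float64(35.3125), np.float32(201.0))
knob top 15 (array([533.69730186, -45.67128372]), np.float64(67.5), np.float32(201.0))
knob scene 14 (array([530.69361115, -40.46498871]), np.float64(30.4375), np.float32(198.0))
knob scene 15 (array([530.12097168, -39.54064941]), np.float64(44.5), np.float32(198.0))
sample wrist (array([586.69076538, 186.17010498]), np.float64(38.625), np.float32(801.0))
samp col [161 161 160 159 163 161 163 159 159 166 163 162 161 162 163 162 163 164
 164 165 162 165 164 164 165 164 166 163 160 123  95  76  53  51  53]
sample top (array([587.34529877, 186.03886414]), np.float64(42.1875), np.float32(251.0))
samp col [83 97 92 94 95 95 94 94 92 93 94 94 95 94 95 92 94 96 83 40]
sample scene (array([586.35948181, 185.87741089]), np.float64(149.5625), np.float32(348.0))
samp col [121  93  19  97 133 130 129 129 128 127 126 125 126 126 126 126 127 127
 129 136 114  35  44  86  86  81]
post wrist [646.56117318  45.69973138 102.        ]
[[210.59078231  28.03469817]
 [196.59610101   3.81019469]]
```

```bash
R='x'; python3 -m inch '[{"gripper":0.0854,"tx":0,"ty":0,"tz":0,"spin":-8.2},{"gripper":0.0854,"tx":0,"ty":0,"tz":0,"spin":-8.2},{"gripper":0.0854,"tx":0,"ty":0,"tz":0,"spin":-8.2},{"gripper":0.0854,"tx":0,"ty":0,"tz":0,"spin":-8.2},{"gripper":0.0854,"tx":0,"ty":0,"tz":0,"spin":-8.2},{"gripper":0.0854,"tx":0,"ty":0,"tz":0,"spin":-8.2},{"gripper":0.0854,"tx":0,"ty":0,"tz":0,"spin":-8.2},{"gripper":0.0854,"tx":0,"ty":0,"tz":0,"spin":-8.2}]' && python3 -m inch '[{"gripper":0.0854,"tx":0,"ty":0,"tz":0,"spin":-8.2},{"gripper":0.0854,"tx":0,"ty":0,"tz":0,"spin":-8.2},{"gripper":0.0854,"tx":0,"ty":0,"tz":0,"spin":-8.2},{"gripper":0.0854,"tx":0,"ty":0,"tz":0,"spin":-8.2},{"gripper":0.0854,"tx":0,"ty":0,"tz":0,"spin":-8.2},{"gripper":0.0854,"tx":0,"ty":0,"tz":0,"spin":-8.2},{"gripper":0.0854,"tx":0,"ty":0,"tz":0,"spin":-8.2},{"gripper":0.0854,"tx":0,"ty":0,"tz":0,"spin":-8.2}]' && python3 -m inch '[{"gripper":0.0854,"tx":0,"ty":0,"tz":0,"spin":-8.2},{"gripper":0.0854,"tx":0,"ty":0,"tz":0,"spin":-8.2},{"gripper":0.0854,"tx":0,"ty":0,"tz":0,"spin":-8.2},{"gripper":0.0854,"tx":0,"ty":0,"tz":0,"spin":-8.2},{"gripper":0.0854,"tx":0,"ty":0,"tz":0,"spin":-8.2},{"gripper":0.0854,"tx":0,"ty":0,"tz":0,"spin":-8.2},{"gripper":0.0854,"tx":0,"ty":0,"tz":0,"spin":-8.2},{"gripper":0.0854,"tx":0,"ty":0,"tz":0,"spin":-8.2}]'
python3 - <<'E'
from h import *
s=sense(); print(s["clock"],s["eef_pos"],s["tcp_rot"],s["qpos"])
w=grab_frame("wrist"); cv2.imwrite("pics/w2.png",np.clip((w["pixels"][:,:,::-1]/255.)**.6*255,0,255).astype(np.uint8))
print(proj(w,[[534.5,-44.5,172],[648,51,102]]).round(1))
W=w["pixels"].mean(2)
E
```

```text
clock: 4.7
eef_pos: [530.1, -44.0, 235.1]
tcp_rot: [3.141, 0.0, 1.528]
contact_force: [-0.2, -0.5, -0.4]
opening: 1.002
clock: 5.5
eef_pos: [530.0, -44.0, 235.1]
tcp_rot: [-3.142, 0.0, 2.673]
contact_force: [-0.5, 0.1, 0.3]
opening: 1.002
clock: 6.3
eef_pos: [530.1, -44.0, 235.1]
tcp_rot: [-3.141, 0.0, -2.465]
contact_force: [-0.1, -0.0, -0.6]
opening: 1.001
6.3 [530.07478691 -43.9623203  235.11245654] [-3.14144997e+00  9.02981120e-05 -2.46499242e+00] [-8.55376891e-02  1.69248718e-01  1.78657905e+00 -4.40960803e-05
  1.18560104e+00 -2.33291767e+00]
[[249.5 197.4]
 [254.  293.5]]
```

View pics/w2.png

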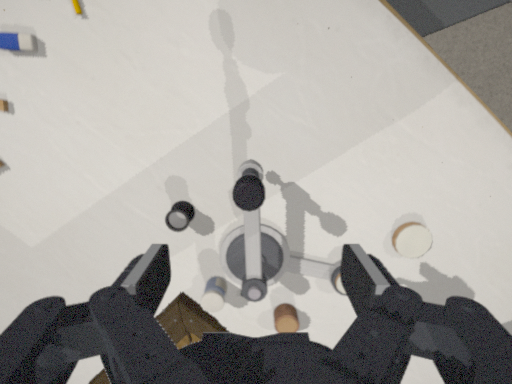

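```bash
python3 - <<'E'
from h import *
w=grab_frame("wrist");W=w["pixels"].mean(2)
obs=cv2.GaussianBlur(W.astype(np.float32),(3,3),0)<50
roi=(225,180,275,214)
for r in(14,15):print(fit(w,obs,534,-44,r,147,172,roi))
crop(w,250,190,30,"w2k.png",10); crop(w,254,290,30,"w2h.png",10)
E
python3 - <<'E'
import cv2,numpy as np
a=[cv2.resize(cv2.imread("pics/"+n),(390,390)) for n in("w2k.png","w2h.png")]
cv2.imwrite("pics/m2.png",np.hstack(a))
E
```

```text
(array([533.01611137, -47.0136528 ]), np.float64(46.625), np.float32(798.0))
(array([532.22664481, -47.65940392]), np.float64(103.6875), np.float32(798.0))
w2k.png origin 220 160
w2h.png origin 224 260
```

View pics/m2.png

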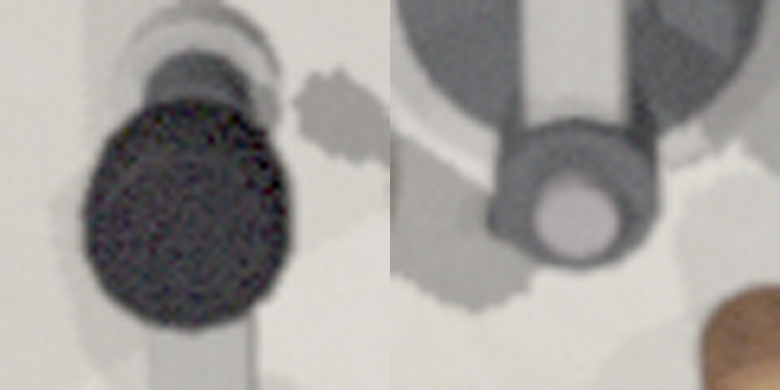

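```bash
python3 -m inch '[{"gripper":0.0854,"tx":-0.0022,"ty":-0.0037,"tz":0,"spin":0},{"gripper":0.0854,"tx":0,"ty":0,"tz":0.015,"spin":0},{"gripper":0.0854,"tx":0,"ty":0,"tz":0.015,"spin":0},{"gripper":0.0854,"tx":0,"ty":0,"tz":0.015,"spin":0},{"gripper":0.0854,"tx":0,"ty":0,"tz":0.015,"spin":0},{"gripper":0.0854,"tx":0,"ty":0,"tz":0.015,"spin":0},{"gripper":0.0854,"tx":0,"ty":0,"tz":0.015,"spin":0},{"gripper":0.0854,"tx":0,"ty":0,"tz":0.006,"spin":0}]'
python3 - <<'E'
from h import *
s=sense(); print(s["clock"],s["eef_pos"],s["tcp_rot"],s["contact_force"])
w=grab_frame("wrist"); cv2.imwrite("pics/w3.png",np.clip((w["pixels"][:,:,::-1]/255.)**.6*255,0,255).astype(np.uint8))
g=grab_frame("scene"); crop(g,315,180,55,"s3.png",9)
E
```

```text
clock: 7.2
eef_pos: [533.7, -44.9, 137.7]
tcp_rot: [3.14, -0.001, -2.473]
contact_force: [1.1, -0.4, 0.5]
opening: 1.002
7.2 [533.724336   -44.93597703 137.67847976] [ 3.14035272e+00 -1.33953625e-03 -2.47328640e+00] [ 1.08753323 -0.38400966  0.52253358]
s3.png origin 260 125
```

View pics/w3.png

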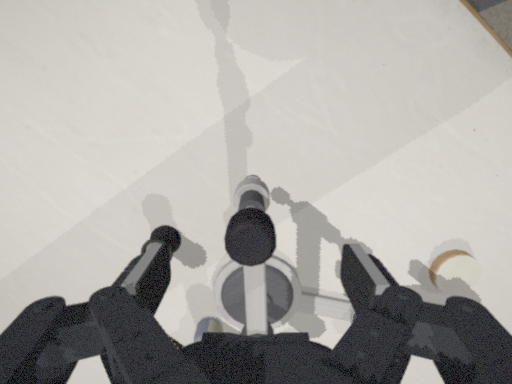

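View pics/s3.png

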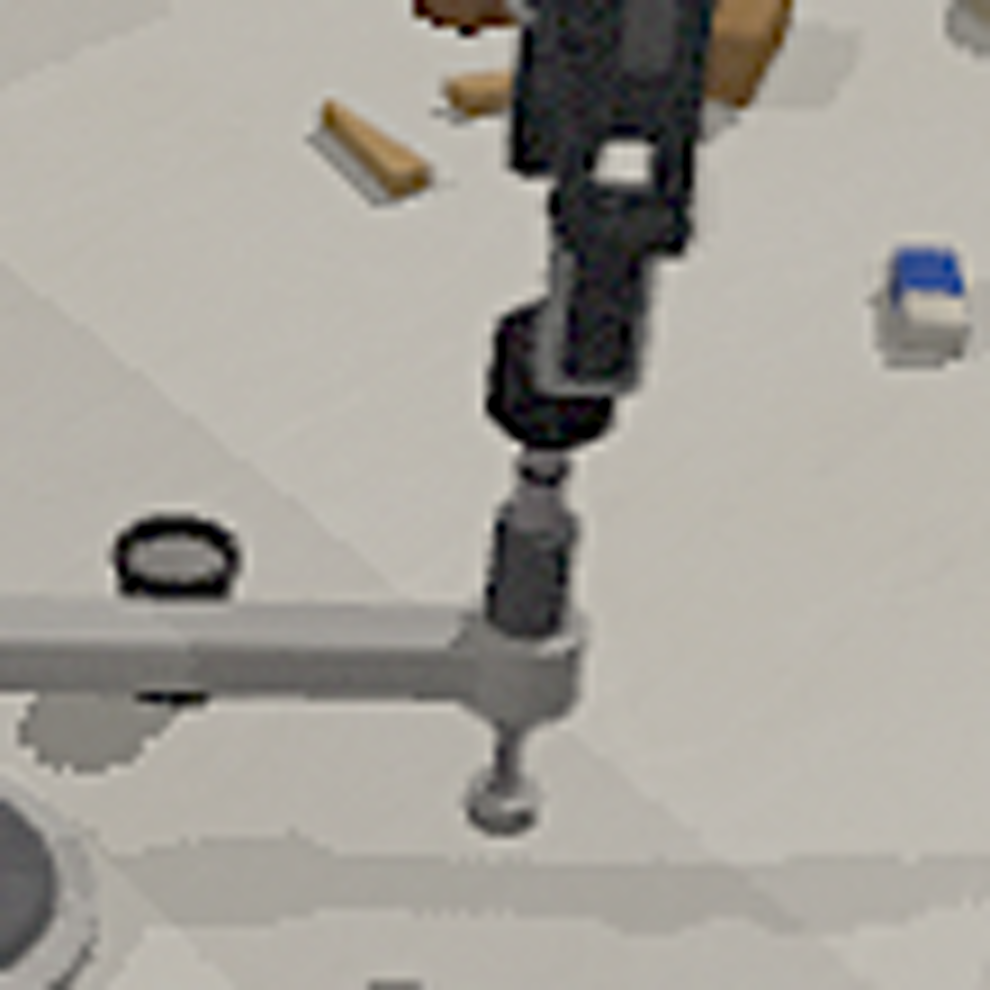

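```bash
python3 -m inch '[{"gripper":0.02,"tx":0,"ty":0,"tz":0,"spin":0},{"gripper":0.02,"tx":0,"ty":0,"tz":0,"spin":0},{"gripper":0.02,"tx":0,"ty":0,"tz":0,"spin":0},{"gripper":0.02,"tx":0,"ty":0,"tz":0,"spin":0},{"gripper":0.02,"tx":0,"ty":0,"tz":0,"spin":0},{"gripper":0.02,"tx":0,"ty":0,"tz":0,"spin":0},{"gripper":0.02,"tx":0,"ty":0,"tz":0,"spin":0},{"gripper":0.02,"tx":0,"ty":0,"tz":0,"spin":0}]' 40
python3 - <<'E'
from h import *
s=sense(); print(s["clock"],s["eef_pos"],s["tcp_rot"],s["contact_force"],s["wrist_torque"],s["opening"]*85.4)
w=grab_frame("wrist"); cv2.imwrite("pics/w4.png",np.clip((w["pixels"][:,:,::-1]/255.)**.6*255,0,255).astype(np.uint8))
g=grab_frame("scene"); crop(g,315,180,55,"s4.png",7)
E
```

```text
clock: 8.1
eef_pos: [534.4, -44.6, 139.0]
tcp_rot: [3.142, 0.0, -2.47]
contact_force: [0.3, -0.3, 0.3]
opening: 0.232
8.1 [534.36433307 -44.64446609 138.98094337] [ 3.14155624e+00  1.85731465e-05 -2.46966310e+00] [ 0.29091137 -0.297171    0.30713646] [ 0.0092032   0.00681004 -0.02443705] 19.841036261495354
s4.png origin 260 125
```

View pics/w4.png

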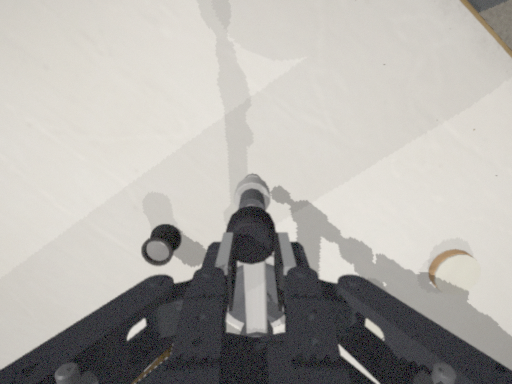

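View pics/s4.png

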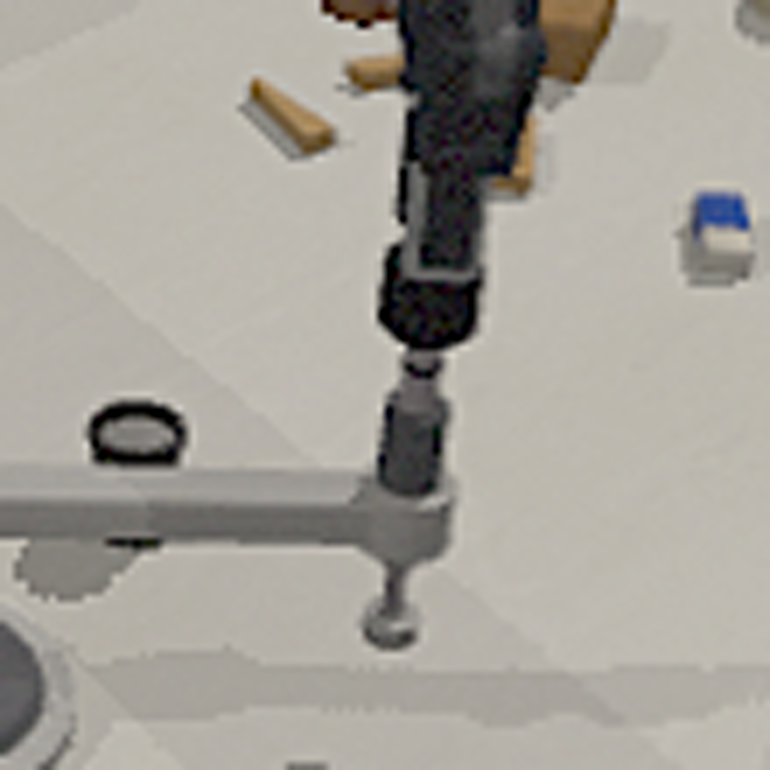

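Run:
```python
from h import *
w=grab_frame("wrist"); g=grab_frame("scene")
s=sense();p=s["eef_pos"]; x=np.array([np.cos(s["tcp_rot"][2]),np.sin(s["tcp_rot"][2]),0])
pts=[p,p+[0,0,19],p+[0,0,33],p+11*x,p-11*x]
print(w["extrinsics"][:3,3]-p)
print(proj(w,pts).round(0).tolist()); print(proj(g,pts).round(0).tolist())
crop(w,255,250,50,"w4c.png",7,1.8,proj(w,pts)); crop(g,320,165,35,"s4c.png",11,2.2,proj(g,pts))
t=grab_frame("top"); crop(t,302,215,30,"t4c.png",10,2,proj(t,pts))
```

```text
[-58.76677638 -44.48294793 178.49480368]
[[253.0, 222.0], [252.0, 234.0], [252.0, 245.0], [252.0, 206.0], [253.0, 237.0]]
[[319.0, 175.0], [320.0, 167.0], [321.0, 161.0], [325.0, 175.0], [314.0, 175.0]]
w4c.png origin 205 200
s4c.png origin 285 130
t4c.png origin 272 185
```

View pics/w4c.png

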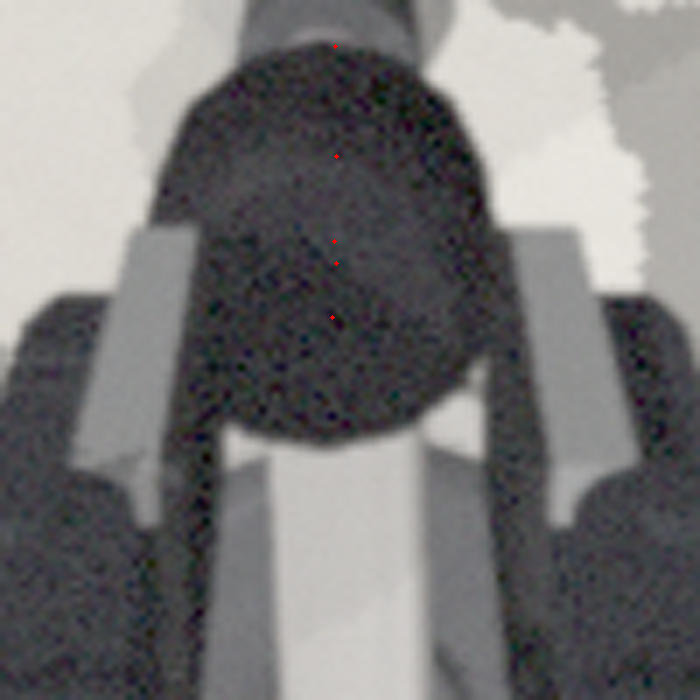

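View pics/s4c.png

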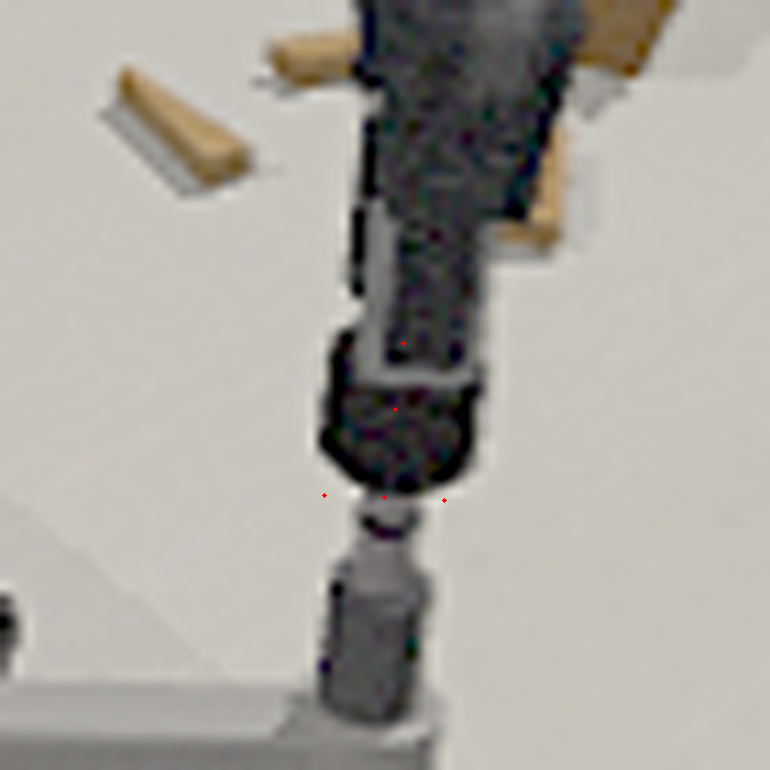

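View pics/t4c.png

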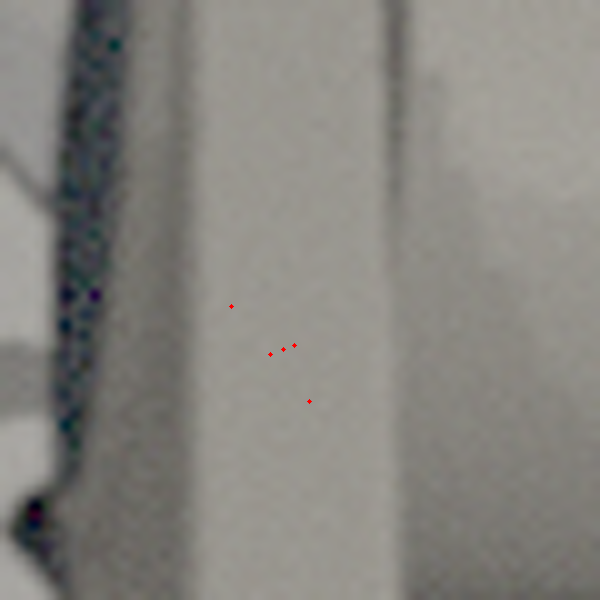

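```bash
python3 - <<'E'
from h import *
w=grab_frame("wrist"); g=grab_frame("scene"); s=sense();p=s["eef_pos"];y=s["tcp_rot"][2]
R=np.c_[[np.cos(y),np.sin(y),0],[np.sin(y),-np.cos(y),0],[0,0,-1]]
for a,b in(((580,228),(480,378)),((640,465),(358,380)),((512,228),(480,378))):
    o1,d1=ray(w,205+a[0]/7-.5,200+a[1]/7-.5); o2,d2=ray(g,285+b[0]/11-.5,130+b[1]/11-.5)
    d1/=np.linalg.norm(d1);d2/=np.linalg.norm(d2)
    t=np.linalg.lstsq(np.c_[d1,-d2],o2-o1,rcond=None)[0]
    q1=o1+d1*t[0];q2=o2+d2*t[1]; q=(q1+q2)/2; print(q.round(1),np.linalg.norm(q1-q2).round(1),"tool",(R.T@(q-p)).round(1))
print(s["opening"])
E
python3 -m inch '[{"gripper":0.01,"tx":0,"ty":0,"tz":0,"spin":0},{"gripper":0.01,"tx":0,"ty":0,"tz":0,"spin":0},{"gripper":0.01,"tx":0,"ty":0,"tz":0,"spin":0},{"gripper":0.01,"tx":0,"ty":0,"tz":0,"spin":0},{"gripper":0.01,"tx":0,"ty":0,"tz":0,"spin":0},{"gripper":0.01,"tx":0,"ty":0,"tz":0,"spin":0},{"gripper":0.01,"tx":0,"ty":0,"tz":0,"spin":0},{"gripper":0.01,"tx":0,"ty":0,"tz":0,"spin":0}]' 40
```

```text
[514.2 -36.6 177.3] 1.4 tool [ 10.8  18.8 -38.3]
[527.5 -19.9 178.1] 1.0 tool [-10.1  23.6 -39.1]
[517.1 -40.2 175. ] 3.2 tool [ 10.7  14.2 -36.1]
0.23075354960611932
clock: 9.25
eef_pos: [534.3, -44.6, 139.0]
tcp_rot: [3.142, -0.0, -2.47]
contact_force: [-1.4, 0.4, -0.4]
opening: 0.118
```

Run:
```python
from h import *
w=grab_frame("wrist"); g=grab_frame("scene")
crop(w,255,260,60,"w5c.png",6,2.4); crop(g,320,165,35,"s5c.png",10,3)
```

```text
w5c.png origin 195 200
s5c.png origin 285 130
```

View pics/w5c.png

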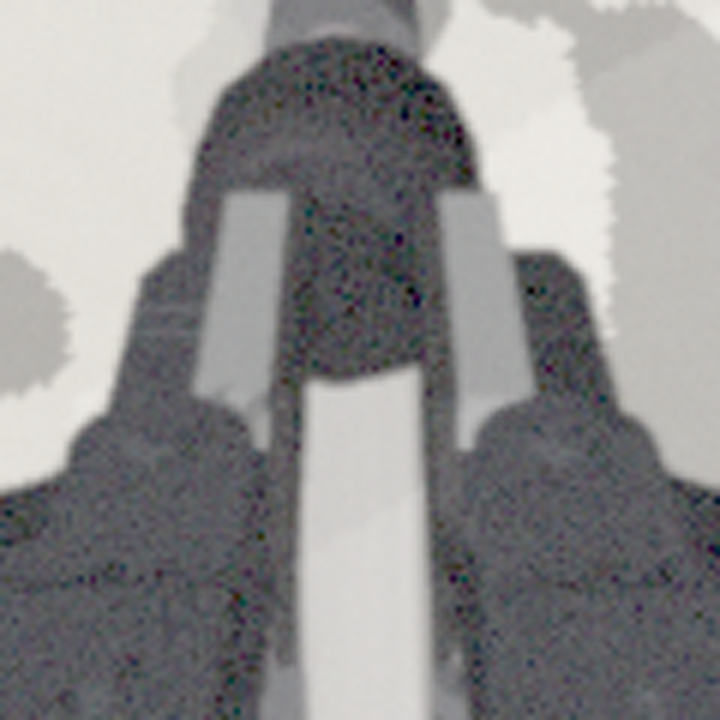

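View pics/s5c.png

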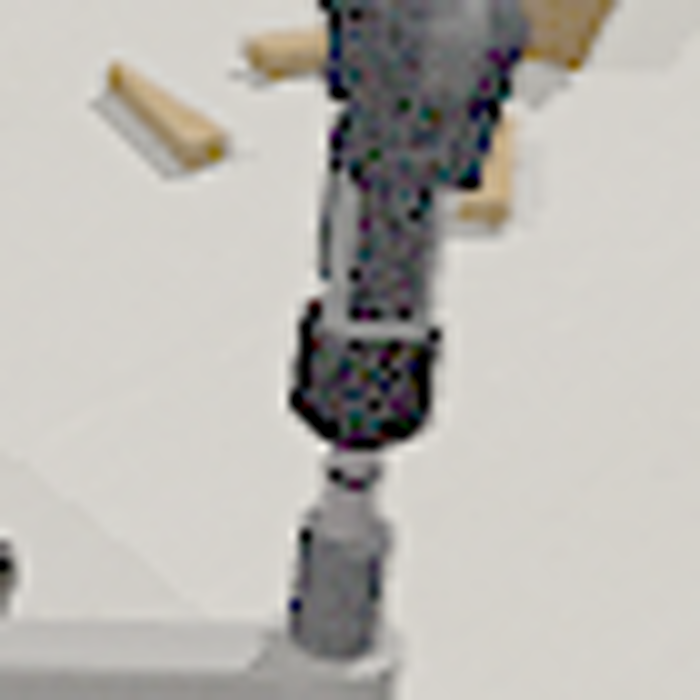

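Both views show the fingers closed above the knob: the tips triangulate to about z=177, and the opening went to 10 mm with nothing between them. I'll reopen, go down a further 24 mm and close again.

```bash
python3 -m inch '[{"gripper":0.06,"tx":0,"ty":0,"tz":0,"spin":0},{"gripper":0.06,"tx":0,"ty":0,"tz":0,"spin":0},{"gripper":0.06,"tx":0,"ty":0,"tz":0,"spin":0},{"gripper":0.06,"tx":0,"ty":0,"tz":0,"spin":0},{"gripper":0.06,"tx":0,"ty":0,"tz":0.006,"spin":0},{"gripper":0.06,"tx":0,"ty":0,"tz":0.006,"spin":0},{"gripper":0.06,"tx":0,"ty":0,"tz":0.006,"spin":0},{"gripper":0.06,"tx":0,"ty":0,"tz":0.006,"spin":0}]' 40
python3 - <<'E'
from h import *
w=grab_frame("wrist"); g=grab_frame("scene")
crop(w,255,260,60,"w6c.png",6,2.4); crop(g,320,170,40,"s6c.png",9,3)
E
```

```text
clock: 10.15
eef_pos: [534.1, -44.6, 114.2]
tcp_rot: [3.141, -0.0, -2.47]
contact_force: [-1.2, -0.4, -0.7]
opening: 0.703
w6c.png origin 195 200
s6c.png origin 280 130
```

View pics/s6c.png

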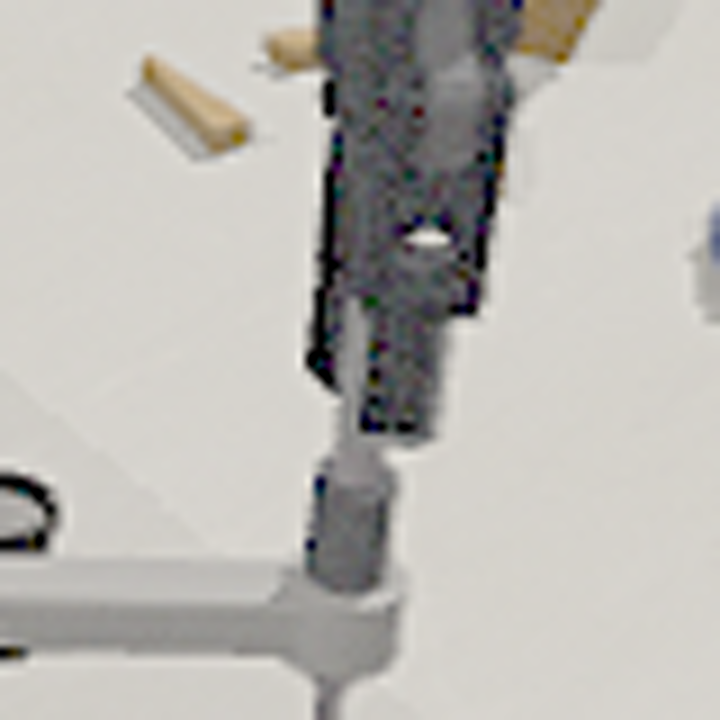

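View pics/w6c.png

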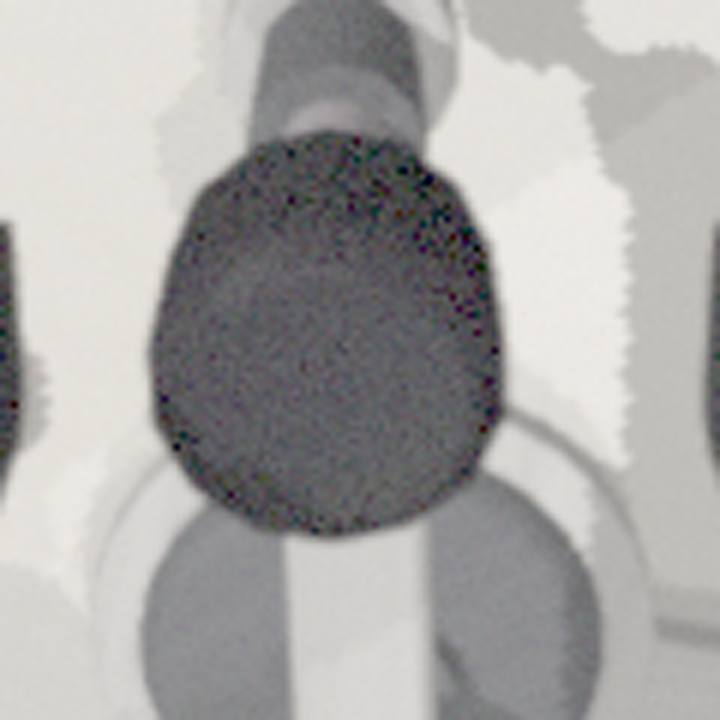

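```bash
python3 -m inch '[{"gripper":0.06,"tx":0,"ty":-0.003,"tz":0,"spin":0},{"gripper":0.02,"tx":0,"ty":0,"tz":0,"spin":0},{"gripper":0.02,"tx":0,"ty":0,"tz":0,"spin":0},{"gripper":0.02,"tx":0,"ty":0,"tz":0,"spin":0},{"gripper":0.02,"tx":0,"ty":0,"tz":0,"spin":0},{"gripper":0.02,"tx":0,"ty":0,"tz":0,"spin":0},{"gripper":0.02,"tx":0,"ty":0,"tz":0,"spin":0},{"gripper":0.02,"tx":0,"ty":0,"tz":0,"spin":0}]' 35
python3 - <<'E'
from h import *
w=grab_frame("wrist"); g=grab_frame("scene")
crop(w,255,260,60,"w7c.png",6,2.4); crop(g,320,170,40,"s7c.png",9,3)
E
```

```text
clock: 11.05
eef_pos: [536.4, -47.0, 115.1]
tcp_rot: [-3.141, 0.0, -2.47]
contact_force: [0.7, 0.2, 1.9]
opening: 0.331
w7c.png origin 195 200
s7c.png origin 280 130
```

View pics/s7c.png

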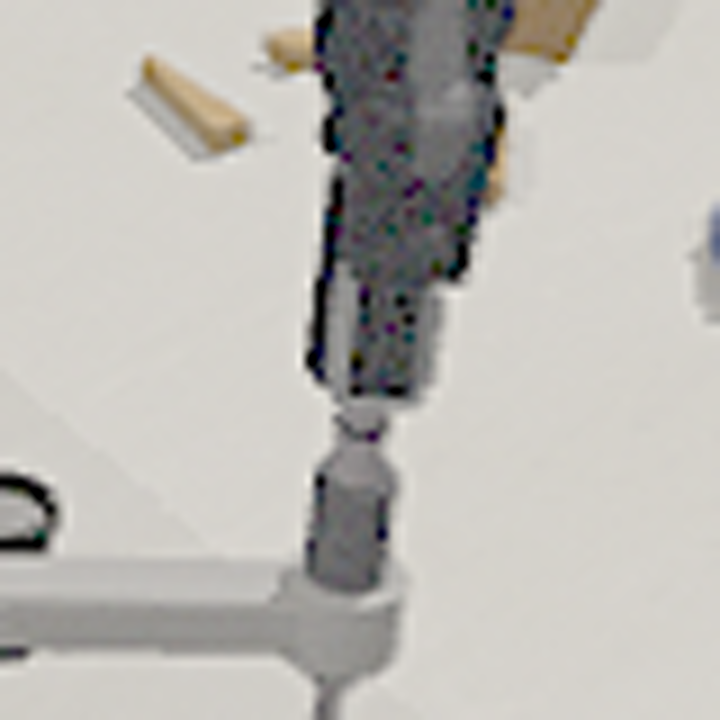

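View pics/w7c.png

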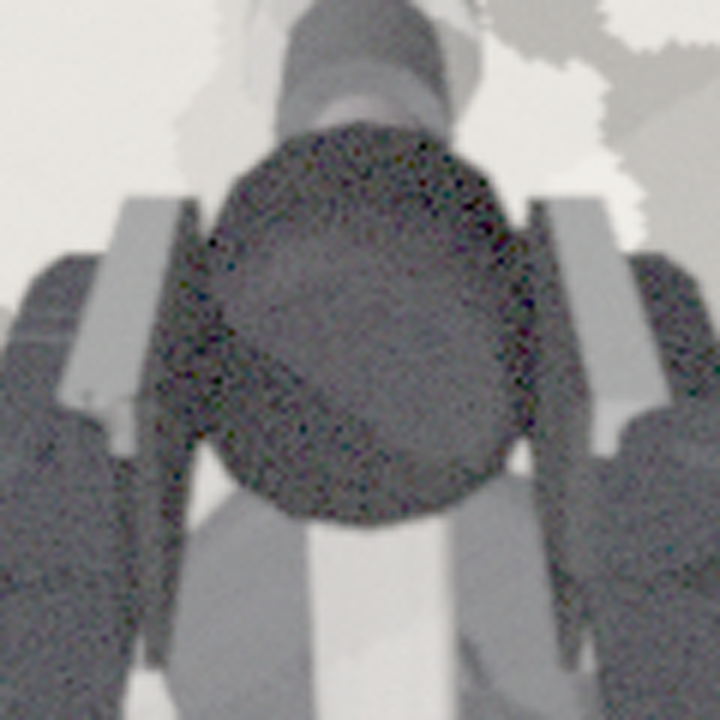

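```bash
python3 -m inch '[{"gripper":0.02,"tx":0.0001,"ty":0.0051,"tz":0,"spin":2},{"gripper":0.02,"tx":0.0001,"ty":0.0077,"tz":0,"spin":3},{"gripper":0.02,"tx":0.0001,"ty":0.0077,"tz":0,"spin":3},{"gripper":0.02,"tx":0.0001,"ty":0.0077,"tz":0,"spin":3},{"gripper":0.02,"tx":0.0001,"ty":0.0077,"tz":0,"spin":3},{"gripper":0.02,"tx":0.0001,"ty":0.0077,"tz":0,"spin":3},{"gripper":0.02,"tx":0.0001,"ty":0.0051,"tz":0,"spin":2},{"gripper":0.02,"tx":0,"ty":0.0026,"tz":0,"spin":1}]' 35
python3 - <<'E'
from h import *
s=sense();y=s["tcp_rot"][2]
R=np.c_[[np.cos(y),np.sin(y),0],[np.sin(y),-np.cos(y),0],[0,0,-1]]
print(s["eef_pos"],"tool F",(R.T@s["contact_force"]).round(2),s["wrist_torque"],"C",s["eef_pos"]+R@[-147.3,6.8,0])
w=grab_frame("wrist"); g=grab_frame("scene")
crop(w,255,260,60,"w8c.png",6,2.4); crop(g,300,190,70,"s8c.png",7,2.4)
E
```

```text
clock: 11.95
eef_pos: [510.3, -2.6, 115.1]
tcp_rot: [3.142, 0.0, -2.819]
contact_force: [0.9, 0.1, 1.9]
opening: 0.332
[510.3003827   -2.64834452 115.07567476] tool F [-0.91 -0.21 -1.92] [ 0.05157918 -0.15809164  0.08687755] C [647.86191827  50.45866003 115.07567476]
w8c.png origin 195 200
s8c.png origin 230 120
```

View pics/s8c.png

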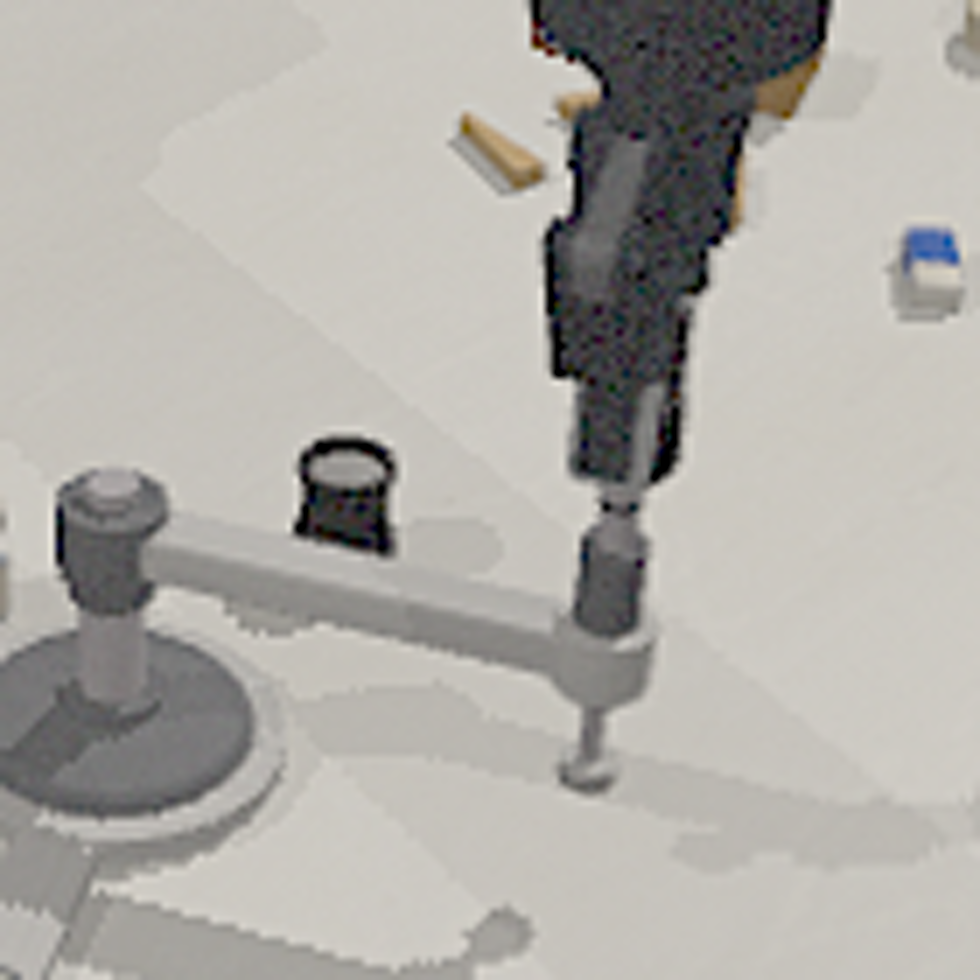

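View pics/w8c.png

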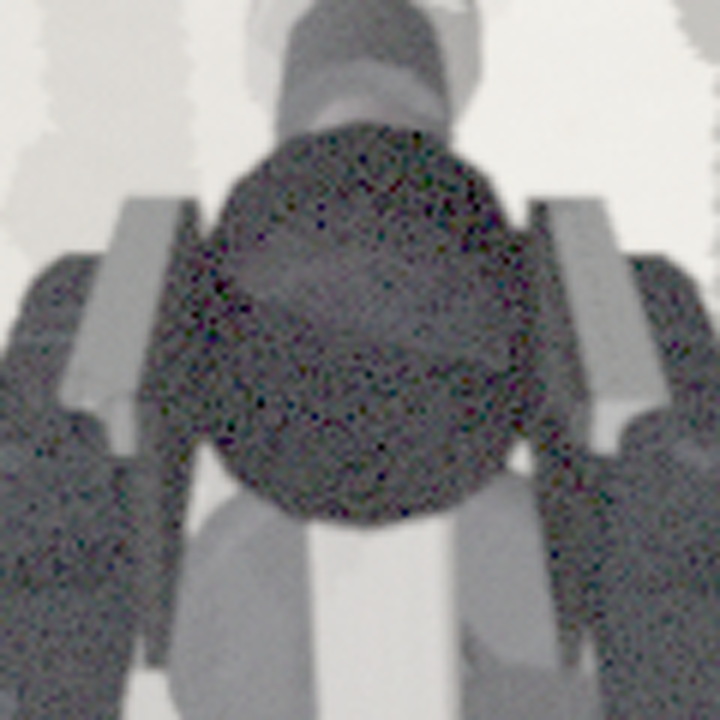

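```bash
python3 -m inch '[{"gripper":0.02,"tx":0.0001,"ty":0.0077,"tz":0,"spin":3},{"gripper":0.02,"tx":0.0001,"ty":0.0103,"tz":0,"spin":4},{"gripper":0.02,"tx":0.0001,"ty":0.0103,"tz":0,"spin":4},{"gripper":0.02,"tx":0.0001,"ty":0.0103,"tz":0,"spin":4},{"gripper":0.02,"tx":0.0001,"ty":0.0103,"tz":0,"spin":4},{"gripper":0.02,"tx":0.0001,"ty":0.0103,"tz":0,"spin":4},{"gripper":0.02,"tx":0.0001,"ty":0.0103,"tz":0,"spin":4},{"gripper":0.02,"tx":0.0001,"ty":0.0103,"tz":0,"spin":4}]' 35
python3 - <<'E'
from h import *
s=sense();y=s["tcp_rot"][2]
R=np.c_[[np.cos(y),np.sin(y),0],[np.sin(y),-np.cos(y),0],[0,0,-1]]
print("tool F",(R.T@s["contact_force"]).round(2),s["wrist_torque"].round(2),"C",s["eef_pos"]+R@[-147.3,6.8,0])
E
python3 -m inch '[{"gripper":0.02,"tx":0.0001,"ty":0.0103,"tz":0,"spin":4},{"gripper":0.02,"tx":0.0001,"ty":0.0103,"tz":0,"spin":4},{"gripper":0.02,"tx":0.0001,"ty":0.0103,"tz":0,"spin":4},{"gripper":0.02,"tx":0.0001,"ty":0.0103,"tz":0,"spin":4},{"gripper":0.02,"tx":0.0001,"ty":0.0103,"tz":0,"spin":4},{"gripper":0.02,"tx":0.0001,"ty":0.0103,"tz":0,"spin":4},{"gripper":0.02,"tx":0.0001,"ty":0.0103,"tz":0,"spin":4},{"gripper":0.02,"tx":0.0001,"ty":0.0051,"tz":0,"spin":2}]' 35
python3 - <<'E'
from h import *
s=sense();y=s["tcp_rot"][2]
R=np.c_[[np.cos(y),np.sin(y),0],[np.sin(y),-np.cos(y),0],[0,0,-1]]
print("tool F",(R.T@s["contact_force"]).round(2),s["wrist_torque"].round(2),"C",s["eef_pos"]+R@[-147.3,6.8,0])
w=grab_frame("wrist"); g=grab_frame("scene");cv2.imwrite("pics/w9.png",np.clip((w["pixels"][:,:,::-1]/255.)**.6*255,0,255).astype(np.uint8))
 
crop(g,240,220,80,"s9c.png",6,2.4)
E
```

```text
clock: 12.85
eef_pos: [503.1, 75.7, 115.1]
tcp_rot: [3.141, 0.001, 2.922]
contact_force: [2.2, 1.9, 1.7]
opening: 0.33
tool F [-1.71  2.38 -1.65] [ 0.16 -0.37  0.35] C [648.34328147  50.23352644 115.08809326]
clock: 13.65
eef_pos: [535.6, 145.3, 115.0]
tcp_rot: [3.141, 0.0, 2.399]
contact_force: [1.5, 1.5, 1.8]
opening: 0.331
tool F [-0.14  2.12 -1.76] [ 0.26 -0.19  0.37] C [648.71678513  50.67999966 115.01882253]
s9c.png origin 160 140
```

View pics/s9c.png

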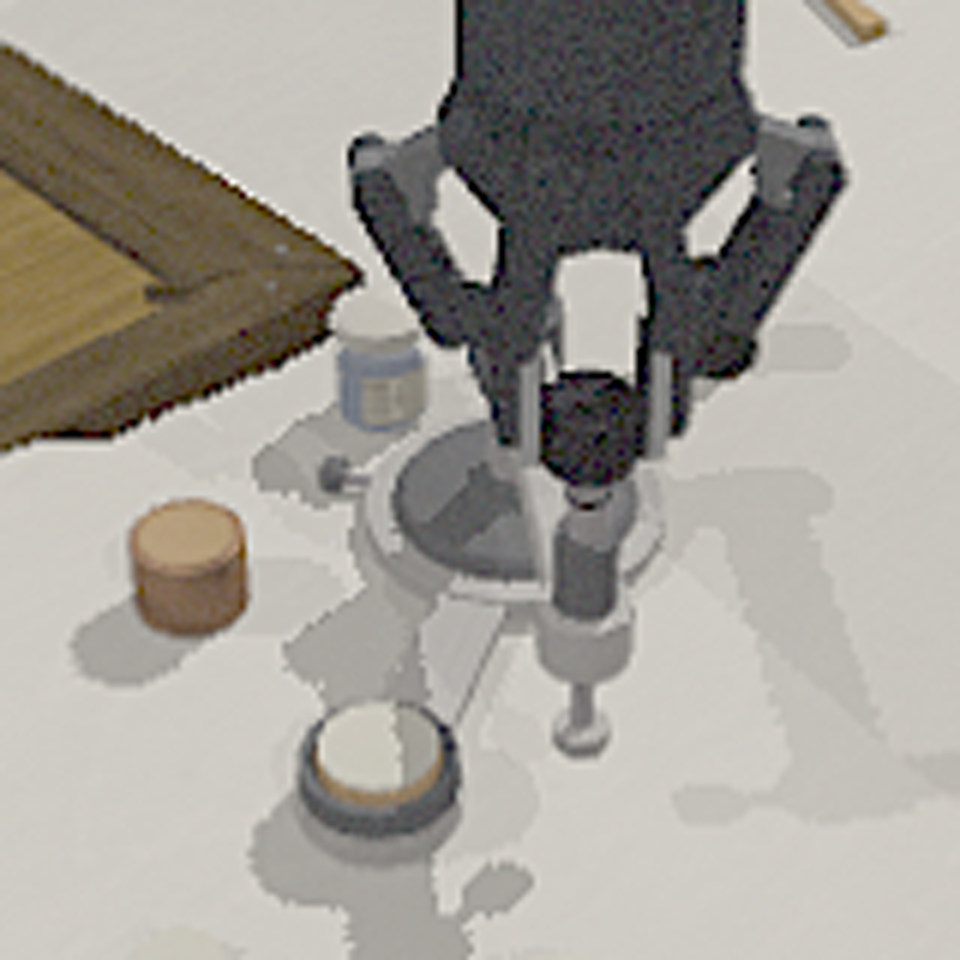

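View pics/w9.png

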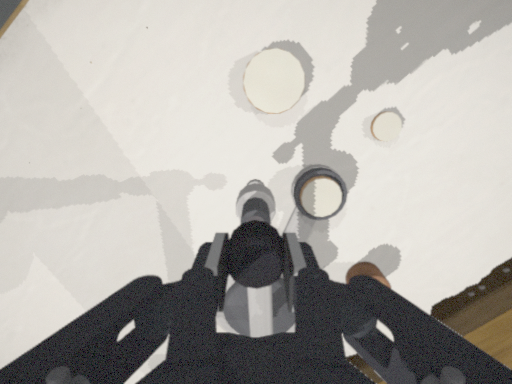

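Run:
```python
from h import *
g=grab_frame("scene");w=grab_frame("wrist")
f=lambda a,b,z:onz(g,160+a/6-.4,140+b/6-.4,z)
pad=f(582,740,36);sa=f(379,745,28);h=np.array([646,53,0])
ang=lambda p,h=h:np.degrees(np.arctan2(*(p-h)[1::-1]))
print(pad,sa,ang(pad),ang(sa),np.hypot(*(pad-h)[:2]),np.hypot(*(sa-h)[:2]))
sw=onz(w,322,197,28);print("wrist sample",sw, "top of knob?",)
s=sense();y=s["tcp_rot"][2];print("axis",np.degrees(y)); C=np.array([648.5,50.5,0])
print("tcp ang about C",ang(s["eef_pos"],C),ang(sw,C), np.hypot(*(sw-C)[:2]))
crop(w,322,197,35,"w9s.png",8)
```

```text
[532.16062265 148.28395184  36.        ] [583.27209748 186.59136701  28.        ] 140.07055165577574 115.15242951110359 148.45347861927607 147.58537560846676
wrist sample [585.10522548 186.73590725  28.        ] top of knob?
axis 137.61306107247677
tcp ang about C 140.2480826164141 114.95401325233588 150.2635014255977
w9s.png origin 287 162
```

View pics/w9s.png

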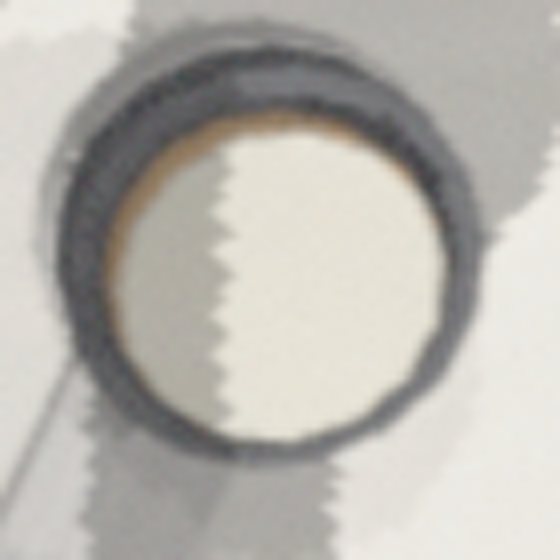

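```bash
python3 -m inch '[{"gripper":0.02,"tx":0.0001,"ty":0.0103,"tz":0,"spin":4},{"gripper":0.02,"tx":0.0001,"ty":0.0103,"tz":0,"spin":4},{"gripper":0.02,"tx":0.0001,"ty":0.0103,"tz":0,"spin":4},{"gripper":0.02,"tx":0.0001,"ty":0.0103,"tz":0,"spin":4},{"gripper":0.02,"tx":0.0001,"ty":0.0103,"tz":0,"spin":4},{"gripper":0.02,"tx":0.0001,"ty":0.0077,"tz":0,"spin":3},{"gripper":0.02,"tx":0,"ty":0.0051,"tz":0,"spin":2},{"gripper":0.02,"tx":0,"ty":0,"tz":0,"spin":0}]' 35
python3 - <<'E'
from h import *
s=sense();y=s["tcp_rot"][2]
R=np.c_[[np.cos(y),np.sin(y),0],[np.sin(y),-np.cos(y),0],[0,0,-1]]
C=np.array([648.5,50.5,0]);d=s["eef_pos"]-C
print("tool F",(R.T@s["contact_force"]).round(2),s["wrist_torque"].round(2),"C",s["eef_pos"]+R@[-147.3,6.8,0],np.degrees(np.arctan2(d[1],d[0])))
w=grab_frame("wrist"); g=grab_frame("scene")
crop(w,255,210,50,"w10c.png",7,2.4)
crop(g,230,235,55,"s10c.png",7,2.4)
E
```

```text
clock: 14.65
eef_pos: [586.1, 184.2, 115.1]
tcp_rot: [3.14, -0.001, 1.964]
contact_force: [1.1, 6.7, 2.3]
opening: 0.329
tool F [ 5.71  3.61 -2.33] [ 1.05 -0.18  0.44] C [648.74254595  50.69194281 115.08017964] 115.04249511525693
w10c.png origin 205 160
s10c.png origin 175 180
```

View pics/s10c.png

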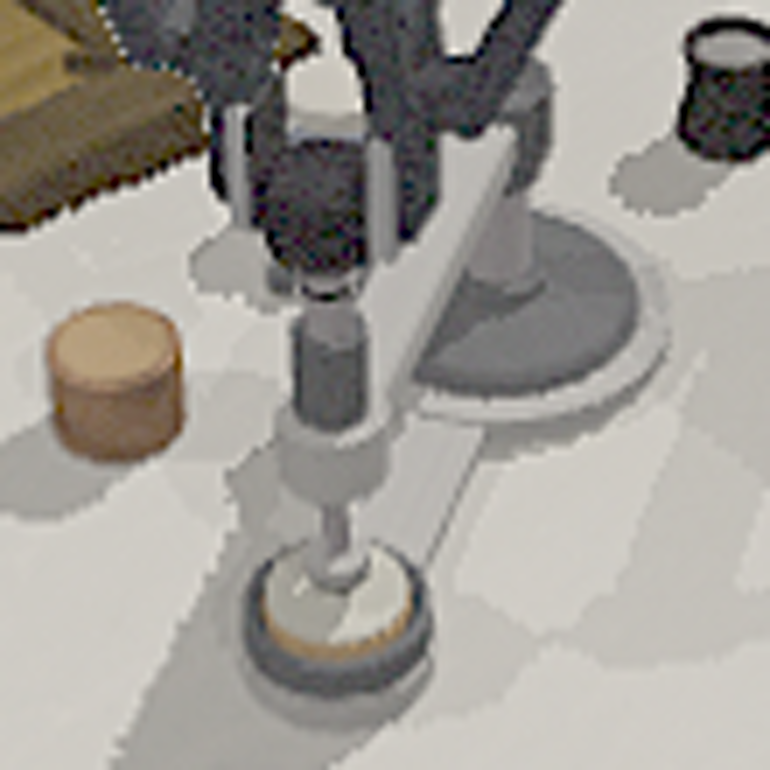

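View pics/w10c.png

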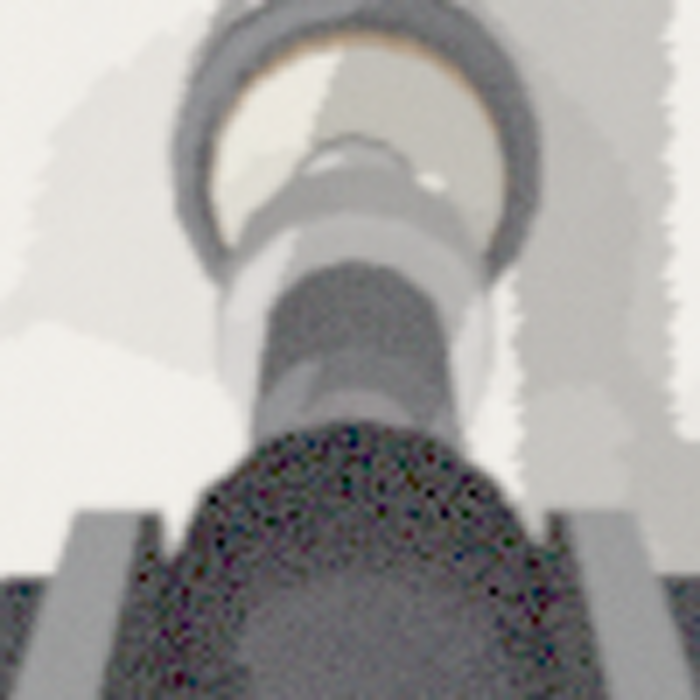

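Run:
```python
from h import *
g=grab_frame("scene")
im=g["pixels"][:,:,::-1]; x0,y0,n,z=200,235,50,14
c=cv2.resize(np.clip((im[y0:y0+40,x0:x0+n]/255.)**.5*255,0,255).astype(np.uint8),None,fx=z,fy=z,interpolation=cv2.INTER_CUBIC)
a=c.copy()
t=np.linspace(0,2*np.pi,60)
def dr(cx,cy,r,zz,col):
    p=(proj(g,np.c_[cx+r*np.cos(t),cy+r*np.sin(t),0*t+zz])-[x0,y0]+.5)*z
    cv2.polylines(c,[p.round().astype(np.int32)],True,col,1)
dr(583,186.8,20,28,(0,0,255)); dr(583,186.8,9,36,(0,255,0)); dr(583,186.8,26,24,(255,0,0))
cv2.imwrite("pics/s10o.png",np.vstack([c[:,:],])); cv2.imwrite("pics/s10n.png",a)
```

```text
(no output)
```

View pics/s10o.png

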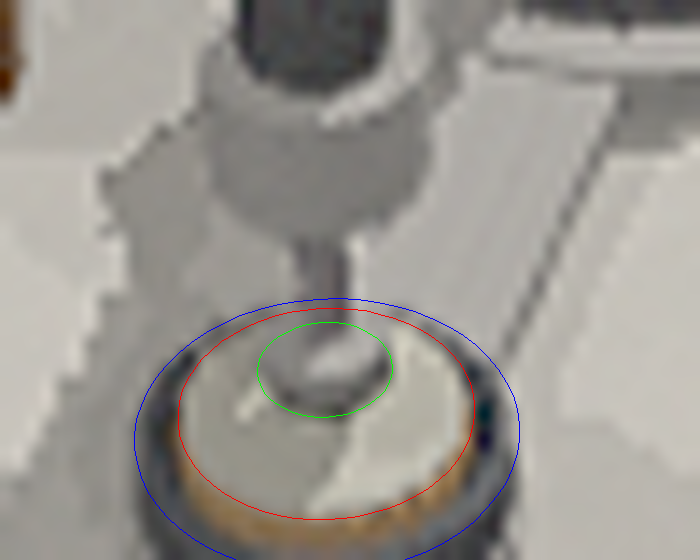

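View pics/s10n.png

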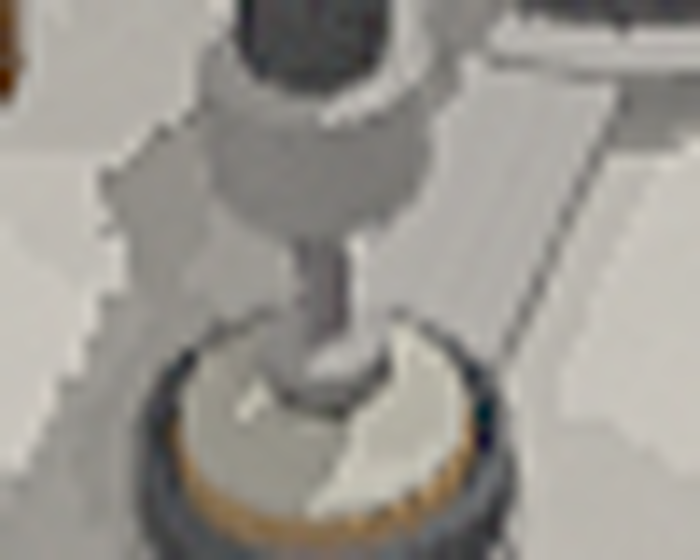

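```bash
cat >> h.py <<'E'
def stem(g,im,cx,cy,name,z=16,zr=(136,),w=36,hh=34):
    c0=proj(g,[[cx,cy,135]])[0]; x0=int(c0[0])-w//2; y0=int(c0[1])-hh//2
    c=cv2.resize(np.clip((im[y0:y0+hh,x0:x0+w]/255.)**.5*255,0,255).astype(np.uint8),None,fx=z,fy=z,interpolation=cv2.INTER_CUBIC)
    a=c.copy(); t=np.linspace(0,2*np.pi,60)
    for zz,r,col in [(121,10,(255,0,0))]+[(q,6,(0,0,255)) for q in zr]:
        p=(proj(g,np.c_[cx+r*np.cos(t),cy+r*np.sin(t),0*t+zz])-[x0,y0]+.5)*z
        cv2.polylines(c,[p.round().astype(np.int32)],True,col,1)
    cv2.imwrite("pics/"+name,cv2.resize(np.hstack([a,c]),None,fx=.65,fy=.65,interpolation=cv2.INTER_AREA))
E
python3 - <<'E'
from h import *
g=grab_frame("scene")
stem(g,cv2.imread("pics/scene0.png"),530.5,-40.3,"st0.png",zr=(135,137))
stem(g,g["pixels"][:,:,::-1],583,186.8,"st1.png",zr=(135,137))
E
```

```text
(no output)
```

View pics/st0.png

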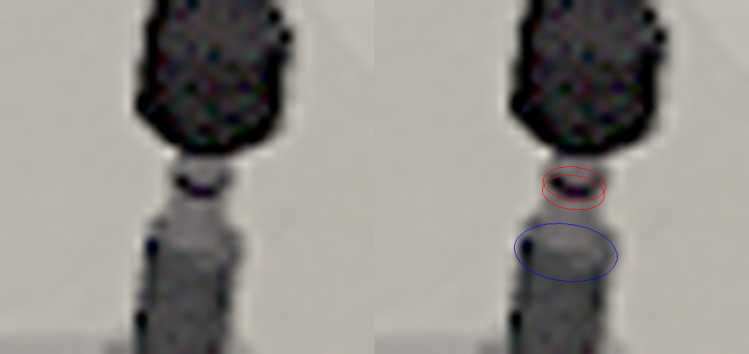

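View pics/st1.png

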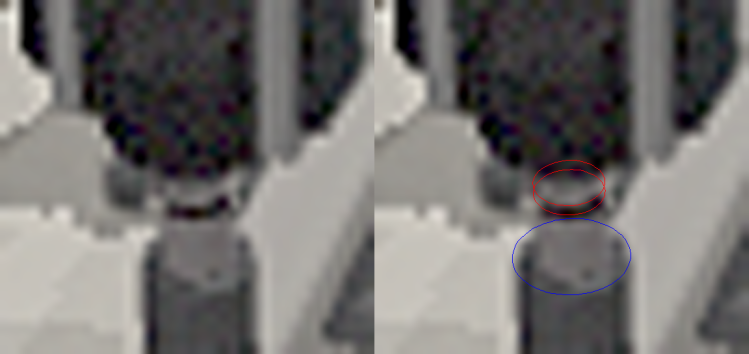

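```bash
python3 -m inch '[{"gripper":0.02,"tx":0,"ty":0,"tz":-0.0005,"spin":0},{"gripper":0.02,"tx":0,"ty":0,"tz":-0.0005,"spin":0},{"gripper":0.02,"tx":0,"ty":0,"tz":0,"spin":0},{"gripper":0.02,"tx":0,"ty":0,"tz":0,"spin":0},{"gripper":0.02,"tx":0,"ty":0,"tz":0,"spin":0},{"gripper":0.02,"tx":0,"ty":0,"tz":0,"spin":0},{"gripper":0.02,"tx":0,"ty":0,"tz":0,"spin":0},{"gripper":0.02,"tx":0,"ty":0,"tz":0,"spin":0}]' 35; python3 -c "from rig import *;print(sense()['eef_pos'],sense()['contact_force'])"
python3 -m inch '[{"gripper":0.02,"tx":0,"ty":0,"tz":-0.0005,"spin":0},{"gripper":0.02,"tx":0,"ty":0,"tz":0,"spin":0},{"gripper":0.02,"tx":0,"ty":0,"tz":0,"spin":0},{"gripper":0.02,"tx":0,"ty":0,"tz":0,"spin":0},{"gripper":0.02,"tx":0,"ty":0,"tz":0,"spin":0},{"gripper":0.02,"tx":0,"ty":0,"tz":0,"spin":0},{"gripper":0.02,"tx":0,"ty":0,"tz":0,"spin":0},{"gripper":0.02,"tx":0,"ty":0,"tz":0,"spin":0}]' 35; python3 -c "from rig import *;print(sense()['eef_pos'],sense()['contact_force'])"
```

```text
clock: 15.65
eef_pos: [585.3, 183.8, 115.6]
tcp_rot: [3.141, -0.001, 1.965]
contact_force: [1.3, 5.6, -1.1]
opening: 0.334
[585.26359843 183.77021836 115.62963055] [ 1.28996207  5.60596855 -1.08592861]
clock: 16.45
eef_pos: [585.0, 183.6, 115.7]
tcp_rot: [-3.141, -0.001, 1.965]
contact_force: [2.2, 6.3, -4.5]
opening: 0.33
[584.96556476 183.64912546 115.67615776] [ 2.16006576  6.25955355 -4.51724242]
```

Run:
```python
from h import *
w=grab_frame("wrist"); g=grab_frame("scene")
crop(w,255,190,40,"w11c.png",8,2.4)
crop(g,223,258,20,"s11c.png",16,2.4)
stem(g,g["pixels"][:,:,::-1],583,186.8,"st2.png",zr=(135,137))
```

```text
w11c.png origin 215 150
s11c.png origin 203 238
```

View pics/w11c.png

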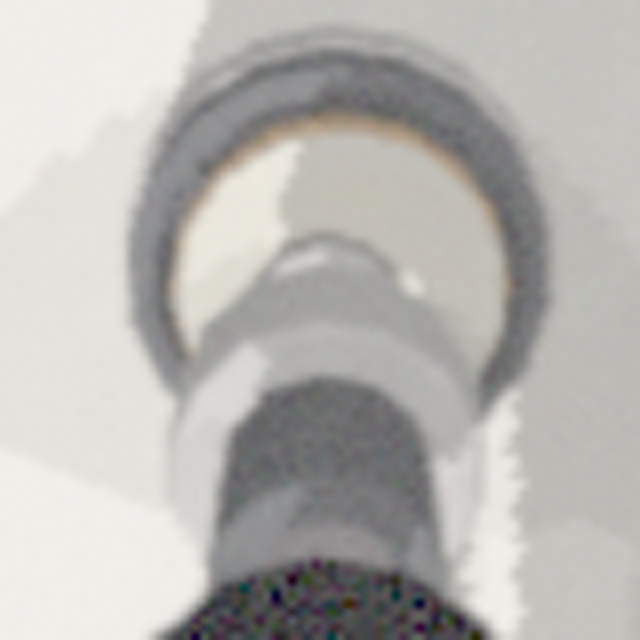

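View pics/s11c.png

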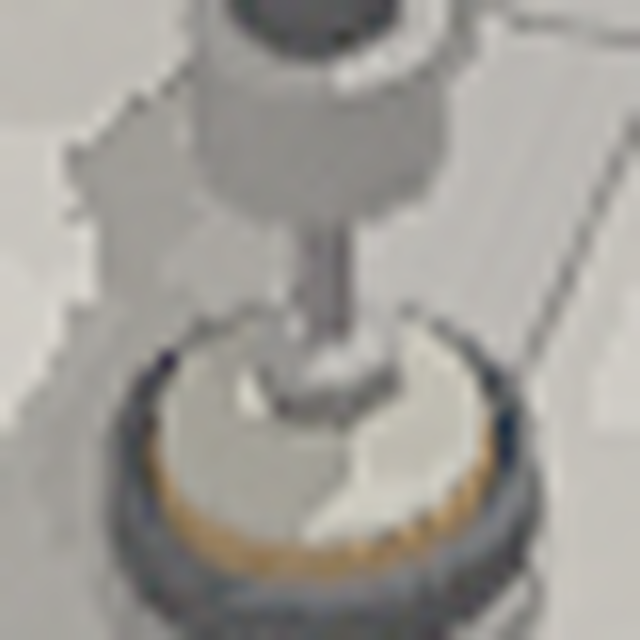

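View pics/st2.png

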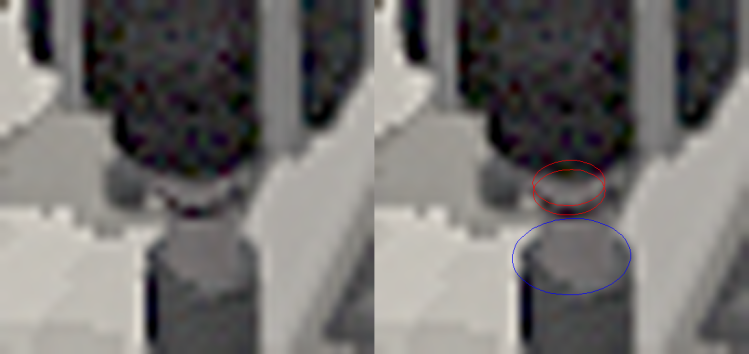

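```bash
python3 -m inch '[{"gripper":0.02,"tx":0.0003,"ty":0.0007,"tz":0.0005,"spin":0.25},{"gripper":0.02,"tx":0.0002,"ty":0.0006,"tz":0.0005,"spin":0.25},{"gripper":0.02,"tx":0,"ty":0,"tz":0,"spin":0},{"gripper":0.02,"tx":0,"ty":0,"tz":0,"spin":0},{"gripper":0.02,"tx":0,"ty":0,"tz":0,"spin":0},{"gripper":0.02,"tx":0,"ty":0,"tz":0,"spin":0},{"gripper":0.02,"tx":0,"ty":0,"tz":0,"spin":0},{"gripper":0.02,"tx":0,"ty":0,"tz":0,"spin":0}]' 50
python3 - <<'E'
from h import *
s=sense();C=np.array([648.5,50.5,0]);d=s["eef_pos"]-C;print(s["eef_pos"],np.degrees(np.arctan2(d[1],d[0])),s["contact_force"])
w=grab_frame("wrist")
crop(w,255,190,40,"w12c.png",8,2.4)
E
```

```text
clock: 17.35
eef_pos: [586.7, 184.5, 115.7]
tcp_rot: [3.141, -0.0, 1.956]
contact_force: [2.1, 4.2, 2.2]
opening: 0.326
[586.70932002 184.47223389 115.65079103] 114.76009871650861 [2.07695561 4.17880915 2.20788476]
w12c.png origin 215 150
```

View pics/w12c.png

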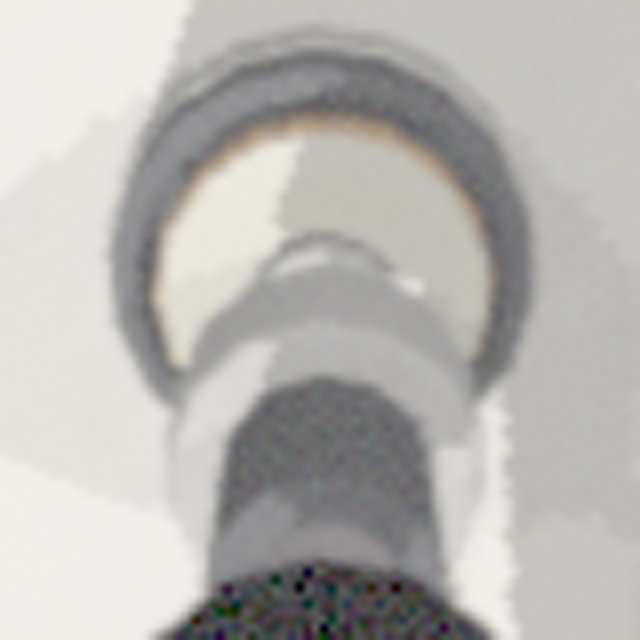

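```bash
python3 -m inch '[{"gripper":0.02,"tx":0,"ty":0,"tz":0.003,"spin":0},{"gripper":0.02,"tx":0,"ty":0,"tz":0.003,"spin":0},{"gripper":0.02,"tx":0,"ty":0,"tz":0.003,"spin":0},{"gripper":0.02,"tx":0,"ty":0,"tz":0.003,"spin":0},{"gripper":0.02,"tx":0,"ty":0,"tz":0,"spin":0},{"gripper":0.02,"tx":0,"ty":0,"tz":0,"spin":0},{"gripper":0.02,"tx":0,"ty":0,"tz":0,"spin":0},{"gripper":0.02,"tx":0,"ty":0,"tz":0,"spin":0}]' 50
python3 - <<'E'
from h import *
s=sense();print(s["eef_pos"],s["contact_force"],s["wrist_torque"])
w=grab_frame("wrist");g=grab_frame("scene")
crop(w,255,190,40,"w13c.png",8,2.4)
stem(g,g["pixels"][:,:,::-1],583,186.8,"st3.png",zr=(123,125))
E
```

```text
clock: 18.2
eef_pos: [587.0, 184.6, 104.4]
tcp_rot: [3.14, -0.0, 1.956]
contact_force: [0.9, 5.0, 6.7]
opening: 0.327
[586.97658311 184.6113123  104.38906244] [0.89953099 5.02311512 6.69228383] [ 7.92182622e-01 -3.23871317e-04  5.16577134e-01]
w13c.png origin 215 150
```

View pics/st3.png

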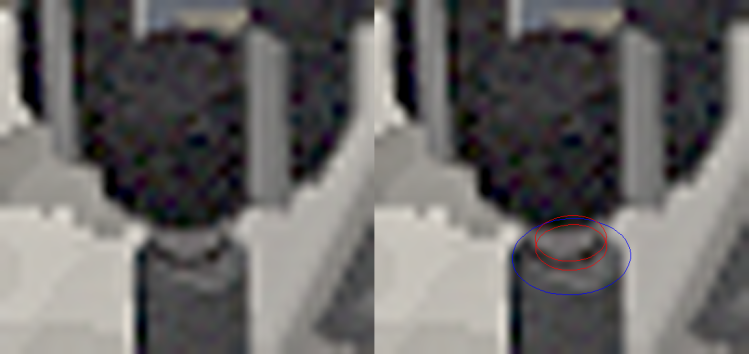

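View pics/w13c.png

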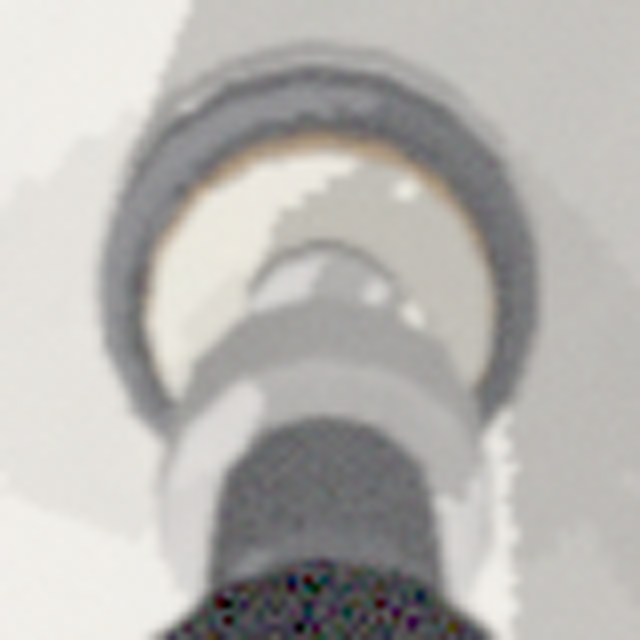

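```bash
python3 -m inch '[{"gripper":0.02,"tx":0,"ty":0,"tz":0.001,"spin":0},{"gripper":0.02,"tx":0,"ty":0,"tz":0.001,"spin":0},{"gripper":0.02,"tx":0,"ty":0,"tz":0.001,"spin":0},{"gripper":0.02,"tx":0,"ty":0,"tz":0.001,"spin":0},{"gripper":0.02,"tx":0,"ty":0,"tz":0,"spin":0},{"gripper":0.02,"tx":0,"ty":0,"tz":0,"spin":0},{"gripper":0.02,"tx":0,"ty":0,"tz":0,"spin":0},{"gripper":0.02,"tx":0,"ty":0,"tz":0,"spin":0}]' 50
python3 - <<'E'
from h import *
s=sense();print(s["eef_pos"],s["contact_force"],s["wrist_torque"])
w=grab_frame("wrist");g=grab_frame("scene")
crop(w,255,190,40,"w14c.png",8,2.4)
stem(g,g["pixels"][:,:,::-1],583,186.8,"st4.png",zr=(121,))
E
```

```text
clock: 19.1
eef_pos: [587.0, 184.6, 100.7]
tcp_rot: [3.14, -0.0, 1.956]
contact_force: [-1.0, 4.4, 9.7]
opening: 0.325
[586.95830334 184.59769697 100.74380233] [-0.98484691  4.44470708  9.71130395] [0.7271595  0.27067936 0.59472333]
w14c.png origin 215 150
```

View pics/st4.png

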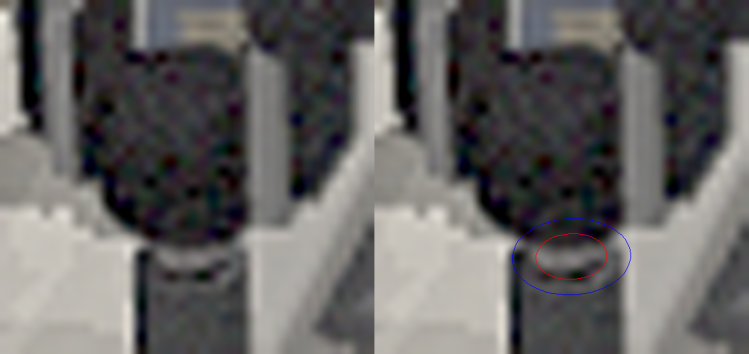

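View pics/w14c.png

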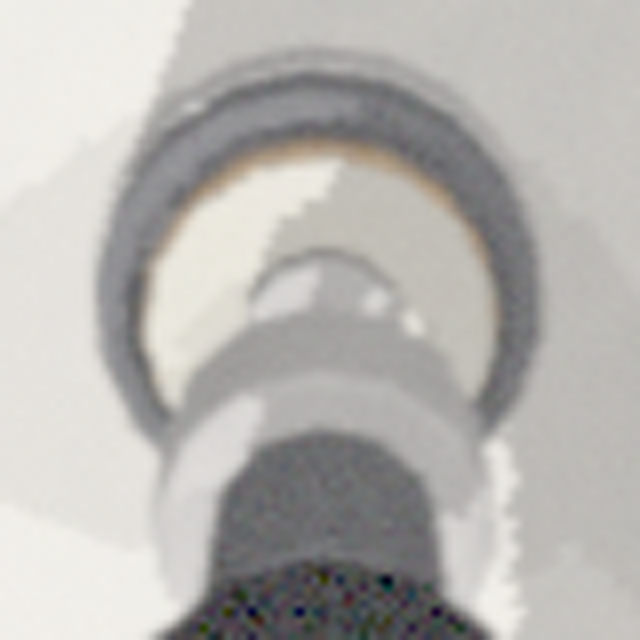

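Run:
```python
from h import *
F=[grab_frame("scene") for _ in range(8)]; g=F[0]
im=np.mean([f["pixels"].astype(float) for f in F],0)[:,:,::-1]; np.save("press.npy",im)
cx,cy=583.6,186.9
c0=proj(g,[[cx,cy,124]])[0]; x0,y0=int(c0[0])-9,int(c0[1])-9; z=36
c=im[y0:y0+18,x0:x0+20]; c=np.clip((c/150.)**.6*255,0,255).astype(np.uint8)
c=cv2.resize(c,None,fx=z,fy=z,interpolation=cv2.INTER_CUBIC); a=c.copy(); t=np.linspace(0,2*np.pi,80)
for zz,r,col in((121,10,(255,0,0)),(121,6,(0,0,255)),(122,6,(0,255,0)),(94,15,(255,255,0))):
    p=(proj(g,np.c_[cx+r*np.cos(t),cy+r*np.sin(t),0*t+zz])-[x0,y0]+.5)*z
    cv2.polylines(c,[p.round().astype(np.int32)],True,col,1)
cv2.imwrite("pics/ring.png",cv2.resize(np.hstack([a,c]),(800,360)))
s=sense();print(s["clock"],s["eef_pos"],s["contact_force"])
col=int(round((proj(g,[[cx,cy,121]])[0][0]))); print(col,y0); print(im[y0-2:y0+22,col-1:col+2].mean((1,2)).round().tolist())
```

```text
19.6 [586.9868373  184.60666864 100.77892478] [-0.76080871  3.98052002 10.2659617 ]
221 215
[14.0, 13.0, 10.0, 12.0, 5.0, 6.0, 7.0, 6.0, 6.0, 5.0, 6.0, 3.0, 8.0, 49.0, 48.0, 8.0, 26.0, 22.0, 19.0, 20.0, 21.0, 20.0, 21.0, 20.0]
```

View pics/ring.png

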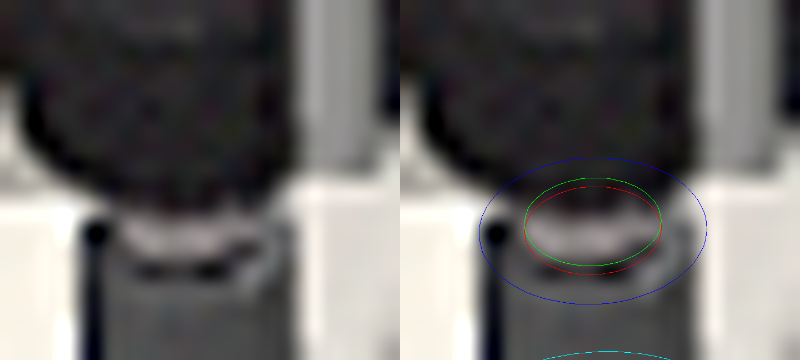

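```bash
python3 -m inch '[{"gripper":0.02,"tx":0,"ty":0,"tz":0.0002,"spin":0},{"gripper":0.02,"tx":0,"ty":0,"tz":0,"spin":0},{"gripper":0.02,"tx":0,"ty":0,"tz":0,"spin":0},{"gripper":0.02,"tx":0,"ty":0,"tz":0,"spin":0},{"gripper":0.02,"tx":0,"ty":0,"tz":0,"spin":0},{"gripper":0.02,"tx":0,"ty":0,"tz":0,"spin":0},{"gripper":0.02,"tx":0,"ty":0,"tz":0,"spin":0},{"gripper":0.02,"tx":0,"ty":0,"tz":0,"spin":0}]' 50
python3 - <<'E'
from h import *
R=[]
for i in range(10):
    grab_frame("top"); s=sense(); R.append(np.r_[s["eef_pos"],s["contact_force"]])
print(np.mean(R,0).round(2),np.std(R,0).round(2),s["clock"])
for n in("scene","wrist","top"):
    f=grab_frame(n); cv2.imwrite(f"pics/{n}_h.png",np.clip((f["pixels"][:,:,::-1]/255.)**.6*255,0,255).astype(np.uint8))
E
```

```text
clock: 20.4
eef_pos: [587.0, 184.6, 100.6]
tcp_rot: [3.14, -0.0, 1.956]
contact_force: [-1.4, 4.5, 10.8]
opening: 0.326
[587.   184.61 100.59  -1.19   4.31  10.43] [0.02 0.01 0.02 0.42 0.37 0.47] 20.9
```

View pics/scene_h.png

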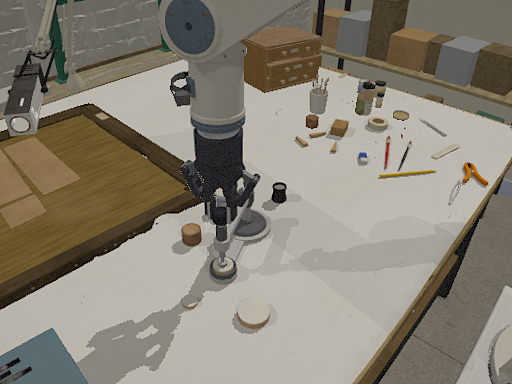

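Every depth estimate is now close to 15 mm (force mean 10.4 N, TCP drop about 15.0 mm). The scene shows the pad on the sample at (222,266), with the weight (191,234) and loupe (279,191) standing. Now I'll hold.

```bash
python3 -m inch '[{"gripper":0.02,"tx":0,"ty":0,"tz":0,"spin":0},{"gripper":0.02,"tx":0,"ty":0,"tz":0,"spin":0},{"gripper":0.02,"tx":0,"ty":0,"tz":0,"spin":0},{"gripper":0.02,"tx":0,"ty":0,"tz":0,"spin":0},{"gripper":0.02,"tx":0,"ty":0,"tz":0,"spin":0},{"gripper":0.02,"tx":0,"ty":0,"tz":0,"spin":0},{"gripper":0.02,"tx":0,"ty":0,"tz":0,"spin":0},{"gripper":0.02,"tx":0,"ty":0,"tz":0,"spin":0}]' 50
python3 -m inch '[{"gripper":0.02,"tx":0,"ty":0,"tz":0,"spin":0},{"gripper":0.02,"tx":0,"ty":0,"tz":0,"spin":0},{"gripper":0.02,"tx":0,"ty":0,"tz":0,"spin":0},{"gripper":0.02,"tx":0,"ty":0,"tz":0,"spin":0},{"gripper":0.02,"tx":0,"ty":0,"tz":0,"spin":0},{"gripper":0.02,"tx":0,"ty":0,"tz":0,"spin":0},{"gripper":0.02,"tx":0,"ty":0,"tz":0,"spin":0},{"gripper":0.02,"tx":0,"ty":0,"tz":0,"spin":0}]' 50
python3 -m inch '[{"gripper":0.02,"tx":0,"ty":0,"tz":0,"spin":0},{"gripper":0.02,"tx":0,"ty":0,"tz":0,"spin":0},{"gripper":0.02,"tx":0,"ty":0,"tz":0,"spin":0},{"gripper":0.02,"tx":0,"ty":0,"tz":0,"spin":0},{"gripper":0.02,"tx":0,"ty":0,"tz":0,"spin":0},{"gripper":0.02,"tx":0,"ty":0,"tz":0,"spin":0},{"gripper":0.02,"tx":0,"ty":0,"tz":0,"spin":0},{"gripper":0.02,"tx":0,"ty":0,"tz":0,"spin":0}]' 50
python3 -m inch '[{"gripper":0.02,"tx":0,"ty":0,"tz":0,"spin":0},{"gripper":0.02,"tx":0,"ty":0,"tz":0,"spin":0},{"gripper":0.02,"tx":0,"ty":0,"tz":0,"spin":0},{"gripper":0.02,"tx":0,"ty":0,"tz":0,"spin":0},{"gripper":0.02,"tx":0,"ty":0,"tz":0,"spin":0},{"gripper":0.02,"tx":0,"ty":0,"tz":0,"spin":0},{"gripper":0.02,"tx":0,"ty":0,"tz":0,"spin":0},{"gripper":0.02,"tx":0,"ty":0,"tz":0,"spin":0}]' 50
python3 - <<'E'
from h import *
g=grab_frame("scene");w=grab_frame("wrist")
crop(w,255,190,40,"wf.png",8,2.4); crop(g,230,235,50,"sf.png",7,2.4)
E
```

```text
clock: 21.85
eef_pos: [587.0, 184.6, 100.6]
tcp_rot: [3.14, -0.0, 1.956]
contact_force: [-1.1, 4.3, 10.6]
opening: 0.323
clock: 22.65
eef_pos: [587.0, 184.6, 100.6]
tcp_rot: [3.14, -0.0, 1.956]
contact_force: [-1.5, 4.0, 10.8]
opening: 0.324
clock: 23.45
eef_pos: [587.0, 184.6, 100.6]
tcp_rot: [3.14, -0.0, 1.956]
contact_force: [-0.6, 4.2, 10.7]
opening: 0.322
clock: 24.25
eef_pos: [587.0, 184.6, 100.6]
tcp_rot: [3.14, -0.0, 1.956]
contact_force: [-1.1, 4.1, 9.5]
opening: 0.326
wf.png origin 215 150
sf.png origin 180 185
```

View pics/sf.png

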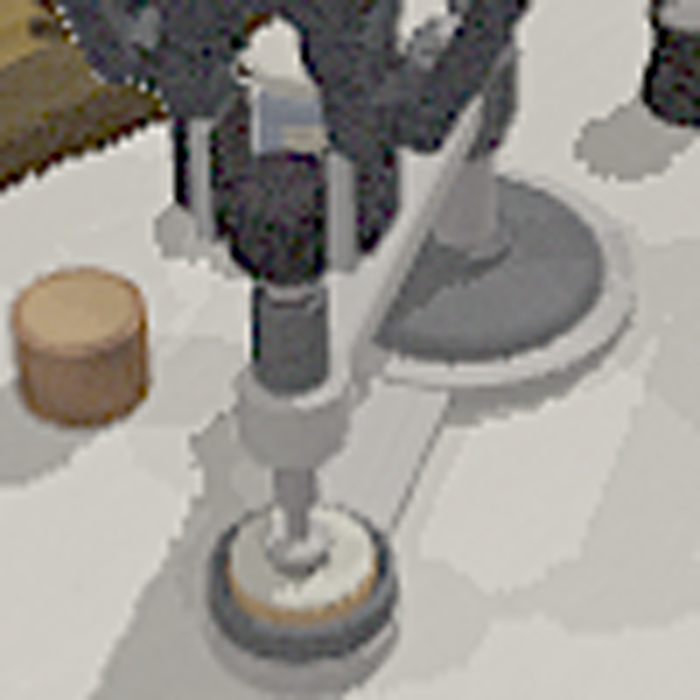

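View pics/wf.png

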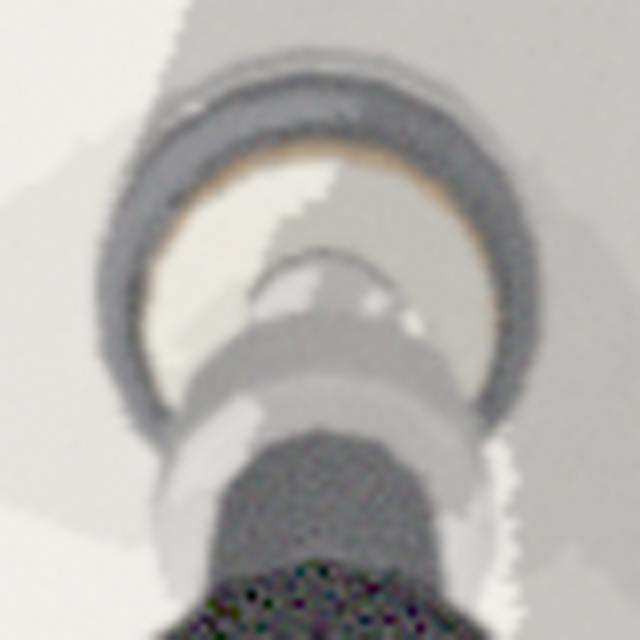

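The pad bears on the middle of the sample (scene crop (300,555); wrist pad centre column 322 against sample 320). The ring is at the sleeve top, and depth and force have been steady for more than 3.5 s.

```bash
python3 -c "from rig import *;print(sign_off())"
```

```text
the job is handed in; nothing more can be done
None
```

I swung the press arm about 106° until the pad stood over the middle of the paint sample in the cup. I then pressed the knob to about 15 mm, held it there for over 4 s, and handed the job in at about 24.3 s while still gripping and pressing. No verdict was reported.

**Last checks**
- **Pad position:** the wrist view showed the pad within about 0.5 mm of the sample's centre across the swing. The scene view showed them concentric to within 1–2 mm before pressing.
- **Depth:** the tool's drop gave 15.0–15.4 mm, and a spring force of about 10.4 N gave about 15.2 mm. The ring in the picture suggested about 14.4–15 mm before a last 0.2 mm push, but it is only about one pixel tall, so that is the coarsest check. Tool height stayed at 100.6 mm throughout the hold.
- **Other things:** the sample is in its cup. The weight and loupe stand where they did in the final views; the jar is only partly visible there, behind the gripper, and was never approached.

**What went wrong or disagreed**
- **First grasp:** it closed above the knob, because the fingertips showed about 36 mm higher than the reported tool point. I reopened, went lower and gripped again.
- **Plunger during the swing:** it may have been pressed by about 0.5–1.3 mm. I raised it to its upper stop before the final alignment.
- **Cameras:** their absolute positions differed by up to about 6 mm, so I aligned by relative views instead.

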